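# Refit the suction-box cover and lock it with a snap hook

### The arm

A 7-joint arm with a two-finger parallel gripper is mounted at the origin on the work surface. World frame = base frame: x ahead of the robot, y to its left, z up, the work surface at z = 0. Lengths are in mm, angles in rad, forces in N, time in s.
With the tool pointing down it reaches from about 400 to 875 mm from the base axis. Payload 4.4 kg.
Tool frame: the origin (TCP) lies at the very end of the fingers, on their centre line; the grasp point (between the pads) lies 19 mm behind it; y points along the fingers, z is the direction in which the jaws open and shut, and the axes are right-handed (so a half turn about y gives the same grasp; the last joint's range is limited). The gripper opens to 85 mm and grips with 20 to 120 N. Pads are 22 mm wide; open, the fingers measure 114 mm over their backs; the gripper's body (76 mm by 85 mm) begins 54 mm behind the grasp point. The pads swing forward as they close: fully open they stand 13 mm farther back than shut.
Start: joints at [-1.362, 0.628, 0.038, 1.517, -0.027, 0.996, -0.02], TCP at [176.356, 625.633, 231.313] pointing down, gripper open.
Joint ranges: [-3.06, 3.06], [-0.37, 2.12], [-1.25, 1.32], [0.18, 2.47], [-1.1, 4.24], [0.23, 1.98], [-2.94, 2.94]. Speed limits (rad/s): [2.57, 2.57, 3.14, 3.14, 3.14, 3.14, 3.14].

### API

Orientations are given as [roll, pitch, yaw] about the fixed x, y, z axes, in that order (R = Rz(yaw) Ry(pitch) Rx(roll)).
In Python, from cell import * gives the robot as it stands.
- The arm moves only by the tool apply_moves, never from a script. Its argument "targets" is a list of rows, each a list of 6 numbers: the shift along the tool's x, y, z in units of 40 mm (1.0 is 40 mm), then the turn, a rotation vector about the tool's x, y, z in units of 8 degrees (1.0 is 8 degrees). A call has 1 to 12 rows; each row shifts and turns the commanded pose from where the row before left it, along the tool's axes as they then stand; what a row does not reach is not made up. A row lasts 1/8 s, in which the tool goes at most 62.5 mm and 10.7 degrees, less where a joint would pass 70% of its speed; a pose out of reach is approached as far as the arm can. A call is refused whole if a number of a shift passes 1 or a number of a turn 1, either way. A call with a gripper value outside its range is refused whole. "jaw" is the gripper command: -1 is shut, 1 is fully open, values between are in proportion, set as the call begins (left out, the last holds). The fingers move at their own pace and stop on an object; the grip force is fixed at half the most. Time passes only in rows, so rows that do not move let the fingers close. It gives the time, the measured TCP pose, the force and the opening at its end, in the units of the state.
- read_state(): the state, without advancing time (a new reading comes with each control period).
- get_image(name): name is "side" or "top" or "wrist"; returns the picture (420x560x3 uint8, red, green, blue); there is no depth.
- calibration(name): a dict with "fx", "fy", "cx", "cy" (pixels), "world_from_camera" (4x4, takes a point from camera to world coordinates). Camera axes: x right, y down, z forward; pixel columns grow to the right and rows downward; lengths in mm; the calibration is good to about 2 mm. A picture is of the moment at which its call begins: read the wrist's pose just before it. calibration takes no time and is no camera call; for the wrist camera it gives the pose at the moment of the call.
- finish_job(): hands the job in, once; it reports no verdict.
The state is a dict: "clock": time; "qpos": joint angles; "qd": joint speeds; "tau": joint torques, N m; "eef_pos": TCP position; "tool_rot": TCP orientation; "force": force on the tool from outside, world axes, zero at the start; "torque": the same for the moment, N m; "width": finger opening in mm.
Only numpy, scipy, OpenCV 4.12 (cv2) and the standard library are available. Lean on these libraries where they do the work, as an engineer would, in place of code of your own. Each camera call takes 0.05 s, during which the arm holds its last target. There are 200 camera calls.

### The job

Refit the teal cover on the grey suction box: with the cover tilted, tuck its plain edge under the box's lip, then lower its notched end flat so that the yellow staple stands up through the notch, and let go. Then lock it: press the snap hook's red gate, close to the yellow nose, down over the staple's bar until the bar passes and the gate springs shut around it, and leave the hook there. Leave the jar, the bottle, the punch block and the tin standing where they are.

Things in the scene. Friction and masses are not known exactly. Their poses are not given: they have to be found in the camera images.
- suction_box: Fixed grey suction box, 200 x 170 mm in plan, flat deck 70 mm above the bench. Origin on the bench under its centre; x points from the lip end (robot's side) to the staple end, z up. Two guide rails 6 mm high run along the deck, x = -75 to 55 mm, inner faces at y = +-68 mm. The filter opening is x = -50 to 30, y = +-45 mm.
- hatch_home (a point): Point on the box's deck, 70 mm above its origin, same axes: the centre of the cover's underside belongs here, with the cover's axes along the box's.
- lip_edge (a point): Middle of the lower edge of the dark lip at the box's -x end, 14 mm above the deck and 64 mm from hatch_home along -x; box axes. The lip is 120 mm wide and 5 mm thick, its top 19 mm above the deck; under it there is a 14 mm deep, 14 mm high space closed by an upright wall with its face at x = -78 mm from hatch_home. The cover's plain edge goes in there.
- staple_bar (a point): Middle of the bar of the fixed yellow staple: a U of 6 mm round rod standing on the deck. The bar lies along the box's y axis, its centre line 48 mm above the deck and 57 mm from hatch_home along the box's +x; its legs stand at y = +-15 mm (24 mm free between them). Box axes.
- cover: Loose cover, 0.2 to 0.42 kg: teal plate 150 (x) x 130 (y) x 5 mm. Origin at the centre of its underside, z its normal, up. Plain edge at x = -75; at the other edge, x = +75, is an open notch 50 mm wide (y = +-25) that reaches in to x = +48. It starts on the sloping stand with the notched end raised 30 degrees.
- cover_grip (a point): Centre of the cover's black upright grip rib, 12 mm thick (x), 64 mm long (y), 40 mm tall above the plate. It is 15 mm towards -x from the cover's origin, 25 mm above the underside and 20 mm above the plate's top. Axes of the cover.
- cover_edge (a point): Middle of the cover's plain edge face: 75 mm towards -x from the cover's origin and 2.5 mm above its underside. Axes of the cover.
- stand: Fixed plywood stand, 150 x 120 mm, whose top slopes up at 30 degrees towards its own +x; a stop at its low end rises 14 mm above the slope (9 mm above the cover's top). Origin on the bench beneath its centre; the cover's origin starts 51.5 mm above it, up to 8 mm sideways. Its highest edge is about 90 mm up.
- hook: Loose snap hook, 0.12 to 0.2 kg, standing upright in its cradle, 87 mm tall. Origin at its lowest edge; x along the hook towards its yellow nose side, y its thickness, z up. A D-shaped frame of 6 mm round steel in the x-z plane spans x = -33 to 33, z = 0 to 50 mm, its top bar's underside at z = 44. The nose ends at x = 19, z = 3 mm; the nose side is yellow, the rest bare steel.
- hook_grip (a point): Centre of the hook's orange grip block, 44 (x) x 14 (y) x 38 mm (z), on top of the frame: x = 4, z = 68 mm from the hook's origin. Axes of the hook.
- hook_loop (a point): Centre of the hook's inside opening, 25 mm above the hook's origin, same axes. The opening is 54 (x) x 38 mm (z), closed below by the gate.
- gate (a joint): Angle of the hook's red gate, rad: 0 shut, up to 0.85 as it swings up into the hook. It closes the bottom at z = 3 mm from its pivot at x = -25 to its free end at x = 17.5 in the hook's frame. Its spring shuts it; about 4 N opens it. A 6 mm bar pushed in at x = 10 to 14 passes the free end at z = 25 to 31 (gate about 0.7 rad) and the gate springs shut under it.
- cradle: Fixed dark wooden cradle, base 100 x 62 x 10 mm, origin on the bench beneath its centre; the hook stands on the base in a slot 7.5 mm wide along the cradle's x, between cheeks whose tops are 32 mm above the bench. Cheeks and ends cover x = +-41, y = +-16 mm.
- pipe: Fixed upright silver suction pipe with a black top ring, 50 mm diameter (60 mm at its foot), 180 mm tall, standing beside the suction box, on its left or right; origin at the centre of its foot.
- jar: Bystander: amber jar with white cap, on the other side of the box from the pipe, 68 mm diameter, 95 mm tall; origin at the centre of its underside.
- flask: Bystander: white bottle with red cap, 60 mm diameter, 140 mm tall; origin at the centre of its underside.
- punches: Bystander: wooden block 60 x 60 x 45 mm holding steel ball punches, 100 mm tall in all; origin at the centre of its underside.
- tin: Bystander: blue tin, 52 mm diameter, 75 mm tall, beside the cradle; origin at the centre of its underside.
Mind the look-alikes: they are no part of the job. There is more than one size of the hook; the one meant has the size given above.

How it is judged:
By the outcome, as a careful person would: the job done as asked, in the order asked, and still so for the second after the job is handed in, with the robot touching nothing.
It also fails if it takes over 59 s, if anything falls off the work surface, if the arm or the gripper's body presses on something with over 40 N, if the wrist force passes 120 N, or if a joint passes its speed limit or range.

## Working session

There is one attempt and no reset: what is moved stays moved. The work goes in short steps, Python scripts to look and compute and a tool call to move; the robot and the scene stay as the last step left them, time stands still between calls to the robot, and variables do not carry over. Pictures are saved under pics/ and viewed, about 8 in all and at most 12, crops included, and the job is handed in when it is done.

Besides the shell and the picture viewer there is one more tool, called after "Emit:" as name([rows], argument=value, ...), one row to a line, values as JSON. apply_moves: Moves the arm, as the interface text tells. Its arguments: {"type":"object","properties":{"targets":{"type":"array"},"jaw":{"type":"number"}},"required":["targets"]}

```bash
ls; mkdir -p pics; python3 - <<'E'
from cell import *
import cv2,numpy as np
s=read_state();print(s)
for n in("side","top"):
    c=calibration(n);print(n,c['fx'],c['fy'],c['cx'],c['cy'],np.round(c['world_from_camera'],3).tolist())
    cv2.imwrite(f'pics/{n}0.png',get_image(n)[:,:,::-1])
E
```

```text
pics
{'clock': 0.0, 'qpos': array([-1.36181399,  0.62935853,  0.03840235,  1.51836973, -0.02700707,
        0.99631423, -0.02001852]), 'qd': array([-0.00019867, -0.00057934,  0.00223912,  0.00045283,  0.00039685,
       -0.0011654 ,  0.00021477]), 'tau': array([-9.51795337e-04, -5.63388813e+01,  1.22567900e+00, -1.93448746e+01,
        1.09371456e-02,  1.03762862e-02, -3.39814704e-06]), 'eef_pos': array([176.14542259, 625.019418  , 230.37978496]), 'tool_rot': array([-1.57272961e+00,  2.80493921e-06, -2.74772713e-01]), 'force': array([ 0.39347637,  0.29060948, -0.43317702]), 'torque': array([-0.05865458, -0.01677418, -0.04436506]), 'width': 85.64097571554434}
side 411.8550944062994 411.8550944062994 280.19203389421693 208.65973734770625 [[-0.989, -0.107, 0.101, 483.581], [-0.147, 0.759, -0.634, 702.438], [-0.009, -0.642, -0.766, 887.491], [0.0, 0.0, 0.0, 1.0]]
top 523.05984464993 523.05984464993 280.85495929898565 223.5228173025903 [[-0.009, -0.991, 0.136, 402.358], [-1.0, 0.012, 0.024, 29.306], [-0.025, -0.136, -0.99, 1419.133], [0.0, 0.0, 0.0, 1.0]]
```

View pics/side0.png

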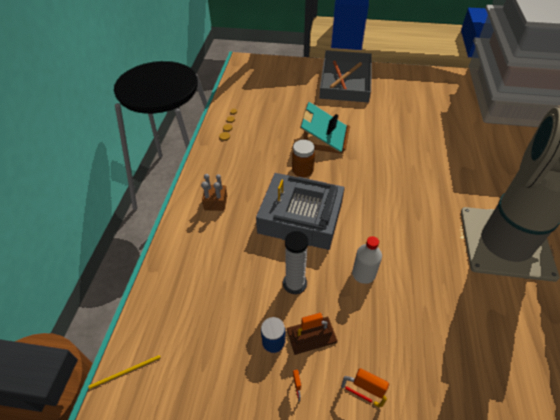

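View pics/top0.png

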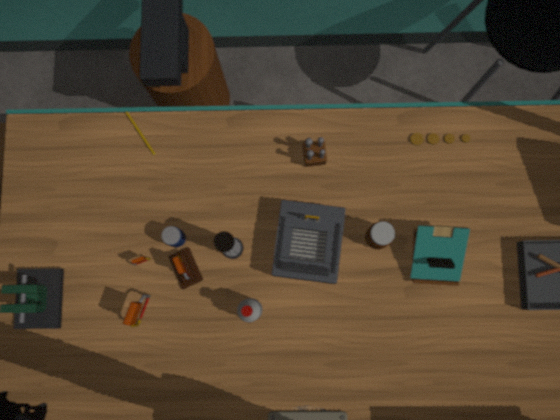

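The side view shows the cover on its stand at about (325,127), the box at (302,208), the pipe at (295,262) and the cradle with the hook at (312,330). A bigger look-alike hook lies at (368,388). In the top view the box is at (310,242), the stand at (440,253) and the cradle at (185,267).

```bash
cat > h.py <<'E'
from cell import *
import cv2,numpy as np
from scipy.spatial.transform import Rotation as Ro
def R_of(rpy): return Ro.from_euler('xyz',rpy).as_matrix()
def ray(c,u,v):
    T=np.array(c['world_from_camera']);d=T[:3,:3]@[(u-c['cx'])/c['fx'],(v-c['cy'])/c['fy'],1];return T[:3,3],d
def onz(c,u,v,z):
    o,d=ray(c,u,v);return o+d*(z-o[2])/d[2]
def proj(c,P):
    T=np.linalg.inv(np.array(c['world_from_camera']));p=T[:3,:3]@np.asarray(P,float)+T[:3,3]
    return np.array([c['fx']*p[0]/p[2]+c['cx'],c['fy']*p[1]/p[2]+c['cy']])
def tri(c1,p1,c2,p2):
    o,d=ray(c1,*p1);q,e=ray(c2,*p2)
    t=np.linalg.lstsq(np.c_[d,-e],q-o,rcond=None)[0];a=o+d*t[0];b=q+e*t[1];return (a+b)/2,np.linalg.norm(a-b)
def delta(s,pos,R):
    """units of shift and turn, tool axes, from state s to pose"""
    R0=R_of(s['tool_rot']);return np.round(R0.T@(np.array(pos)-s['eef_pos'])/40,3),np.round(np.degrees(Ro.from_matrix(R0.T@R).as_rotvec())/8,3)
def shot(n):
    c=calibration(n);im=get_image(n);return c,im
E
python3 - <<'E'
from h import *
c=calibration('top')
for n,u,v,z in[('box',310,242,70),('stand',440,253,60),('cradle',185,267,32),('flask',249,311,140),('tin',173,236,75),('pipe',225,241,180),('jar',381,233,95),('punch',315,152,90),('bighook',135,307,10)]:
    print(n,onz(c,u,v,z).round())
w=calibration('wrist');s=read_state();R=R_of(s['tool_rot']);T=np.array(w['world_from_camera'])
print(w['fx'],w['cx'],w['cy'],(R.T@T[:3,:3]).round(3).tolist(),(R.T@(T[:3,3]-s['eef_pos'])).round(1))
E
```

```text
box [538. -13.  70.]
stand [ 507. -348.   60.]
cradle [479. 319.  32.]
flask [365. 139. 140.]
tin [558. 343.  75.]
pipe [532. 193. 180.]
jar [ 557. -193.   95.]
punch [772. -29.  90.]
bighook [375. 456.  10.]
340.7383065536003 273.23539142154937 206.626334932441 [[-0.002, 0.949, 0.316], [0.0, -0.316, 0.949], [1.0, 0.002, 0.0]] [-8.020e+01 -1.428e+02 -1.000e-01]
```

```bash
cat >> h.py <<'E'
def plan(pos,R,n,s=None,start=None):
    """print n rows (tool axes/units) from the present pose (or start=(p,R)) to (pos,R)"""
    if start is None:
        s=s or read_state();start=(s['eef_pos'],R_of(s['tool_rot']))
    p0,R0=np.array(start[0],float),start[1];pos=np.array(pos,float)
    w=Ro.from_matrix(R0.T@R).as_rotvec();Rc=R0;pc=p0;rows=[]
    for i in range(n):
        r=np.r_[Rc.T@((p0+(pos-p0)*(i+1)/n)-pc)/40,np.degrees(w/n)/8].round(2)
        pc=pc+Rc@r[:3]*40;Rc=Rc@Ro.from_rotvec(np.radians(r[3:]*8)).as_matrix();rows.append(r.tolist())
    print(n,'rows max',np.abs(rows).max(),'end',pc.round(1)); print(str(rows).replace(' ',''));return pc,Rc
def down(yaw): return R_of([-np.pi/2,0,np.radians(yaw)])
E
python3 -c "
from h import *
plan([462,349,230],down(-60),11)"
```

```text
11 rows max 0.9 end [462.1 349.2 230. ]
[[0.8,0.0,-0.43,0.0,0.5,0.0],[0.82,0.0,-0.37,0.0,0.5,0.0],[0.85,0.01,-0.31,0.0,0.5,0.0],[0.86,-0.0,-0.26,0.0,0.5,0.0],[0.89,-0.0,-0.19,0.0,0.5,0.0],[0.89,0.0,-0.13,0.0,0.5,0.0],[0.9,0.0,-0.06,0.0,0.5,0.0],[0.9,0.0,-0.01,0.0,0.5,0.0],[0.9,0.01,0.06,0.0,0.5,0.0],[0.9,-0.0,0.12,0.0,0.5,0.0],[0.88,0.0,0.19,0.0,0.5,0.0]]
```

Emit:
apply_moves([
  [0.8,0,-0.43,0,0.5,0],
  [0.82,0,-0.37,0,0.5,0],
  [0.85,0,-0.31,0,0.5,0],
  [0.86,0,-0.26,0,0.5,0],
  [0.89,0,-0.19,0,0.5,0],
  [0.89,0,-0.13,0,0.5,0],
  [0.9,0,-0.06,0,0.5,0],
  [0.9,0,0,0,0.5,0],
  [0.9,0,0.06,0,0.5,0],
  [0.9,0,0.12,0,0.5,0],
  [0.88,0,0.19,0,0.5,0],
  [0,0,0,0,0,0],
])

```text
clock: 1.6
eef_pos: [465.0, 346.6, 231.1]
tool_rot: [-1.571, -0.002, -1.049]
force: [-0.1, 0.2, -0.3]
width: 85.0
```

```bash
python3 - <<'E'
from h import *
s=read_state();print(s['eef_pos'],s['tool_rot'],s['qd'].round(3))
c,im=shot('wrist');np.save('wc1.npy',np.array(c['world_from_camera']))
cv2.imwrite('pics/w1.png',im[:,:,::-1])
plan([470,30,270],down(-90),8)
E
```

```text
[464.99638342 346.61383234 231.09900451] [-1.57081106 -0.0024493  -1.04888273] [-0.041 -0.004 -0.061  0.003 -0.024  0.007 -0.001]
8 rows max 0.99 end [469.8  30.2 270. ]
[[0.87,-0.12,-0.48,0.0,0.47,0.0],[0.9,-0.12,-0.42,0.0,0.47,0.0],[0.93,-0.12,-0.37,0.0,0.47,0.0],[0.95,-0.12,-0.3,0.0,0.47,0.0],[0.97,-0.13,-0.24,0.0,0.47,0.0],[0.98,-0.12,-0.17,0.0,0.47,0.0],[0.99,-0.12,-0.11,0.0,0.47,0.0],[0.99,-0.12,-0.05,0.0,0.47,0.0]]
```

View pics/w1.png

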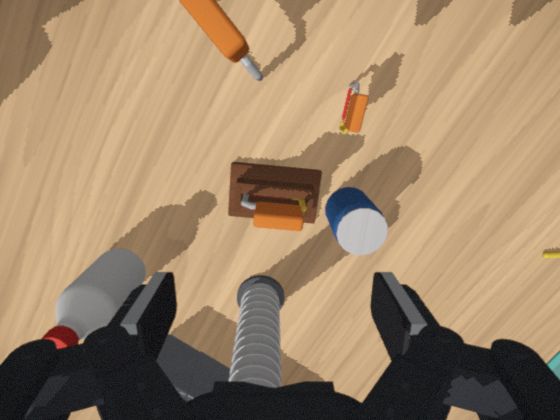

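The cradle base has its corners at (231,162), (321,170), (318,223) and (229,215). The orange block top is at (278,216), and the yellow nose points right at (303,204). The small hook at (355,110) is a decoy.

Emit:
apply_moves([
  [0.87,-0.12,-0.48,0,0.47,0],
  [0.9,-0.12,-0.42,0,0.47,0],
  [0.93,-0.12,-0.37,0,0.47,0],
  [0.95,-0.12,-0.3,0,0.47,0],
  [0.97,-0.13,-0.24,0,0.47,0],
  [0.98,-0.12,-0.17,0,0.47,0],
  [0.99,-0.12,-0.11,0,0.47,0],
  [0.99,-0.12,-0.05,0,0.47,0],
  [0,0,0,0,0,0],
  [0,0,0,0,0,0],
])

```text
clock: 2.9
eef_pos: [469.6, 33.2, 269.9]
tool_rot: [-1.571, 0.001, -1.565]
force: [-0.3, 0.5, -0.3]
width: 85.6
```

```bash
python3 - <<'E'
from h import *
s=read_state();print(s['eef_pos'],s['tool_rot'],s['qd'].round(3))
c,im=shot('wrist');np.save('wc2.npy',np.array(c['world_from_camera']))
cv2.imwrite('pics/w2.png',im[:,:,::-1])
plan([455,-320,270],down(-90),9)
# hook from w1
c['world_from_camera']=np.load('wc1.npy');im=cv2.imread('pics/w1.png')
for u,v in[(231,162),(321,170),(318,223),(229,215)]:print('base',onz(c,u,v,10).round(1))
hsv=cv2.cvtColor(im,cv2.COLOR_BGR2HSV)
m=cv2.inRange(hsv,(5,150,120),(18,255,255));m[:190]=0;m[250:]=0;m[:,:230]=0;m[:,330:]=0
k=max(cv2.findContours(m,0,1)[0],key=cv2.contourArea);b=cv2.boxPoints(cv2.minAreaRect(k));print(b.round(1).tolist(),cv2.contourArea(k))
for p in b:print(onz(c,*p,87).round(1))
E
```

```text
[469.6304964   33.20445747 269.8956747 ] [-1.57137316e+00  1.13496781e-03 -1.56509976e+00] [-0.013  0.005 -0.009 -0.     0.003 -0.001  0.001]
9 rows max 0.99 end [ 455.2 -320.1  269.9]
[[0.98,-0.0,-0.05,0.0,0.01,-0.0],[0.98,-0.0,-0.04,0.0,0.01,-0.0],[0.98,-0.0,-0.05,0.0,0.01,-0.0],[0.99,-0.01,-0.04,0.0,0.01,-0.0],[0.98,0.0,-0.04,0.0,0.01,-0.0],[0.98,0.0,-0.04,0.0,0.01,-0.0],[0.98,-0.0,-0.04,0.0,0.01,-0.0],[0.98,-0.0,-0.04,0.0,0.01,-0.0],[0.99,-0.0,-0.03,0.0,0.01,-0.0]]
base [421.6 332.3  10. ]
base [510.4 373.4  10. ]
base [540.7 319.6  10. ]
base [447.9 277.2  10. ]
[[251.10000610351562, 226.3000030517578], [253.3000030517578, 201.60000610351562], [305.3999938964844, 206.3000030517578], [303.20001220703125, 231.0]] 1105.0
[465.5 307.2  87. ]
[455.9 328.8  87. ]
[498.1 348.   87. ]
[508.8 326.9  87. ]
```

View pics/w2.png

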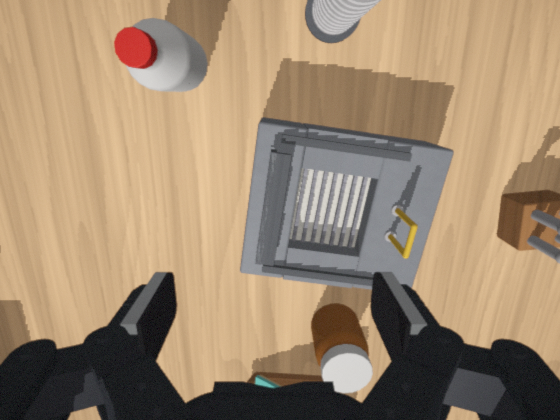

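The box deck has its corners near (263,120), (452,149), (412,290) and (242,272). The staple bar runs from (415,228) to (407,256), with its feet at (397,210) and (389,237). The lip is on the left.

Emit:
apply_moves([
  [0.98,0,-0.05,0,0.01,0],
  [0.98,0,-0.04,0,0.01,0],
  [0.98,0,-0.05,0,0.01,0],
  [0.98,0,-0.04,0,0.01,0],
  [0.98,0,-0.04,0,0.01,0],
  [0.98,0,-0.04,0,0.01,0],
  [0.98,0,-0.04,0,0.01,0],
  [0.98,0,-0.04,0,0.01,0],
  [0.98,0,-0.04,0,0,0],
  [0,0,0,0,0,0],
  [0,0,0,0,0,0],
])

```text
clock: 4.32
eef_pos: [454.6, -319.3, 269.5]
tool_rot: [-1.571, 0.002, -1.576]
force: [0.1, 0.5, -0.4]
width: 85.6
```

```bash
python3 - <<'E'
from h import *
s=read_state();print(s['eef_pos'],s['tool_rot'],s['qd'].round(3))
c,im=shot('wrist');np.save('wc3.npy',np.array(c['world_from_camera']))
cv2.imwrite('pics/w3.png',im[:,:,::-1])
c['world_from_camera']=np.load('wc2.npy');im=cv2.imread('pics/w2.png')
for u,v in[(263,120),(452,149),(412,290),(242,272)]:print('deck',onz(c,u,v,70).round(1))
hsv=cv2.cvtColor(im,cv2.COLOR_BGR2HSV)
m=cv2.inRange(hsv,(18,150,100),(32,255,255));m[:190]=0;m[270:]=0;m[:,:380]=0;m[:,430:]=0
print('bar ends',onz(c,415,228,118).round(1),onz(c,407,256,118).round(1),'feet',onz(c,398,211,70).round(1),onz(c,390,238,70).round(1))
crop=cv2.resize(im[105:305,225:465],None,fx=3.2,fy=2.9,interpolation=2)[:600,:800]
crop=cv2.resize(im[105:305,230:460],None,fx=3,fy=3,interpolation=2);cv2.imwrite('pics/w2c.png',crop)
E
```

```text
[ 454.57591316 -319.32675043  269.47741714] [-1.57146035  0.00186624 -1.57644814] [-0.015 -0.007 -0.005  0.008 -0.001  0.     0.001]
deck [460.2  89.2  70. ]
deck [649.8  62.4  70. ]
deck [ 631.8 -100.1   70. ]
deck [436.1 -78.3  70. ]
bar ends [602.9  -4.  118. ] [599.3 -32.8 118. ] feet [603.7  -3.8  70. ] [598.8 -35.1  70. ]
```

View pics/w3.png

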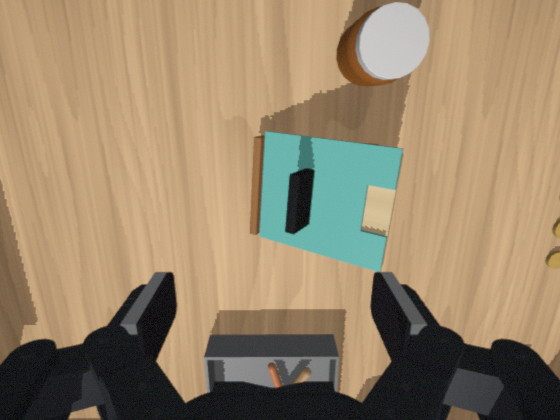

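View pics/w2c.png

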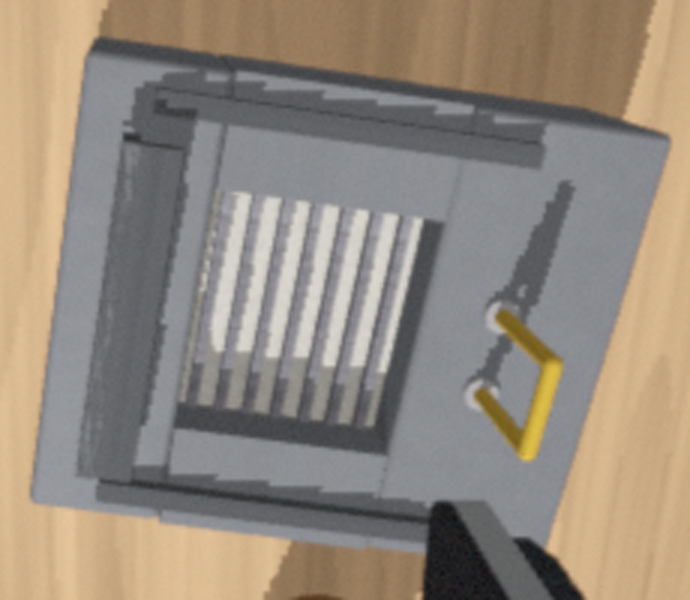

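In w3 the cover's corners are at about (264,131), (402,149), (382,271) and (260,237), and the rib is at (300,201). The w2 crop gives the deck corners, the opening corners and the staple's feet for a fit.

```bash
cat >> h.py <<'E'
def fit2(loc,wor):
    """rigid 2D fit loc->wor: origin, yaw deg, residuals"""
    A=np.array(loc,float);B=np.array(wor,float);a=A.mean(0);b=B.mean(0);X=A-a;Y=B-b
    th=np.arctan2((X[:,0]*Y[:,1]-X[:,1]*Y[:,0]).sum(),(X*Y).sum());r=np.array([[np.cos(th),-np.sin(th)],[np.sin(th),np.cos(th)]])
    t=b-r@a;return t,np.degrees(th),(A@r.T+t-B)
E
python3 - <<'E'
from h import *
c=calibration('wrist')
c['world_from_camera']=np.load('wc2.npy')
P=[(90,48,-100,85,70),(668,137,100,85,70),(33,500,-100,-85,70),(222,190,-50,45,70),(443,222,30,45,70),(386,453,30,-45,70),(177,428,-50,-45,70),(503,315,57,15,70),(480,393,57,-15,70),(557,360,57,16,118),(529,455,57,-16,118)]
W=[onz(c,230+x/3,105+y/3,z)[:2] for x,y,_,_,z in P];L=[(p[2],p[3]) for p in P]
for idx in(range(11),[0,1,2],[3,4,5,6],[7,8,9,10]):
    t,th,r=fit2([L[i] for i in idx],[W[i] for i in idx]);print('box',t.round(1),round(th,2));
    if len(idx)>5:print(r.round(1).tolist())
c['world_from_camera']=np.load('wc3.npy');im=cv2.imread('pics/w3.png');hsv=cv2.cvtColor(im,cv2.COLOR_BGR2HSV)
m=cv2.inRange(hsv,(78,80,40),(98,255,255));m[300:]=0;m[:100]=0
k=cv2.convexHull(max(cv2.findContours(m,0,1)[0],key=cv2.contourArea));q=cv2.approxPolyDP(k,6,True)[:,0];print('teal',q.tolist())
R30=Ro.from_euler('y',-30,degrees=True).as_matrix()
def cov(px):
    L=[];W=[]
    for (u,v),(x,y) in px:
        l=R30@[x,y,5];L.append(l[:2]);W.append(onz(c,u,v,51.5+l[2])[:2])
    return fit2(L,W)
t,th,r=cov([((264,131),(-75,65)),((402,149),(75,65)),((382,271),(75,-65)),((260,237),(-75,-65))]);print('cover',t.round(1),round(th,2),r.round(1).tolist())
E
```

```text
box [544.   -9.4] -7.85
[[-0.8, 0.2], [3.9, 0.5], [-1.7, -2.1], [-1.5, 0.5], [1.4, 0.2], [1.1, -0.9], [-0.4, 0.4], [-0.8, 0.4], [-0.2, 0.7], [-0.5, -0.4], [-0.5, 0.5]]
box [543.5  -8.9] -7.79
box [543.8  -9.4] -7.84
box [544.5  -9.3] -8.24
teal [[266, 132], [401, 149], [379, 272], [260, 235]]
cover [ 509.9 -348.3] -3.2 [[0.9, -0.8], [-0.1, 1.3], [-1.1, -0.5], [0.3, -0.0]]
```

```bash
cat >> h.py <<'E'
def frame(x,y,z,yaw,tilt=0):
    """pose of the cover: origin and axes, notched end raised by tilt deg"""
    return np.array([x,y,z],float),Ro.from_euler('zy',[yaw,-tilt],degrees=True).as_matrix()
M=np.array([[0,0,1],[-1,0,0],[0,-1,0]],float)  # columns tool x=-cy, y=-cz, z=+cx
def tcp_for(F,g): return F[0]+F[1]@np.array(g,float),F[1]@M
E
python3 - <<'E'
from h import *
F=frame(510,-348.3,51.5,-3.2,30)
a=plan(*tcp_for(F,(-15,0,85)),6)
b=plan(*tcp_for(F,(-15,0,8)),4,start=a)
E
```

```text
6 rows max 0.63 end [ 454.5 -347.6  117.7]
[[0.12,0.63,0.0,0.63,0.06,0.02],[0.12,0.63,-0.05,0.63,0.06,0.02],[0.13,0.63,-0.11,0.63,0.06,0.02],[0.12,0.61,-0.16,0.63,0.06,0.02],[0.13,0.59,-0.22,0.63,0.06,0.02],[0.14,0.57,-0.26,0.63,0.06,0.02]]
4 rows max 0.49 end [ 493.2 -347.5   50.9]
[[0.0,0.48,-0.0,-0.01,-0.0,-0.0],[0.0,0.48,-0.0,-0.01,-0.0,-0.0],[0.0,0.48,-0.0,-0.01,-0.0,-0.0],[0.0,0.49,-0.0,-0.01,-0.0,-0.0]]
```

Emit:
apply_moves([
  [0.12,0.63,0,0.63,0.06,0.02],
  [0.12,0.63,-0.05,0.63,0.06,0.02],
  [0.13,0.63,-0.11,0.63,0.06,0.02],
  [0.12,0.61,-0.16,0.63,0.06,0.02],
  [0.13,0.59,-0.22,0.63,0.06,0.02],
  [0.14,0.57,-0.26,0.63,0.06,0.02],
  [0,0,0,0,0,0],
  [0,0,0,0,0,0],
], jaw=0.2)

```text
clock: 5.38
eef_pos: [459.0, -360.5, 138.7]
tool_rot: [-1.078, 0.052, -1.606]
force: [0.2, 0.3, -0.8]
width: 51.2
```

```bash
python3 - <<'E'
from h import *
s=read_state();print(s['clock'],s['eef_pos'],s['qpos'].round(2))
F=frame(510,-348.3,51.5,-3.2,30)
c,im=shot('wrist');im=im[:,:,::-1].copy()
for p in[(-75,65,5),(75,65,5),(75,-65,5),(-75,-65,5),(-21,32,45),(-9,32,45),(-21,-32,45),(-9,-32,45)]:
    cv2.drawMarker(im,tuple(int(x) for x in proj(c,F[0]+F[1]@p).round()),(0,0,255),0,9,1)
cv2.imwrite('pics/w4.png',im)
b=plan(*tcp_for(F,(-15,0,8)),4)
E
```

```text
5.375 [ 458.98304743 -360.46377134  138.74911736] [ 1.05  0.62 -0.3   2.12 -1.1   0.23  1.84]
4 rows max 0.59 end [ 493.  -347.5   50.8]
[[-0.06,0.59,-0.08,0.05,0.0,-0.05],[-0.06,0.58,-0.09,0.05,0.0,-0.05],[-0.06,0.58,-0.08,0.05,0.0,-0.05],[-0.07,0.59,-0.1,0.05,0.0,-0.05]]
```

View pics/w4.png

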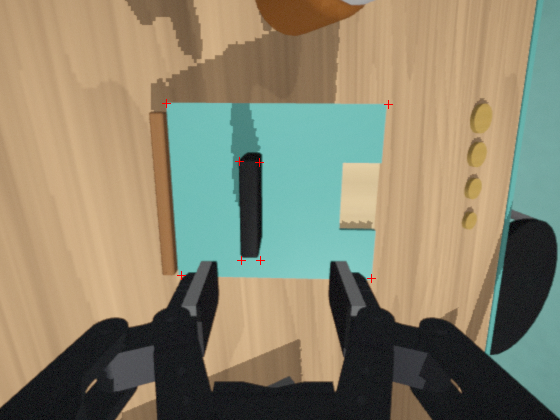

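The red predictions match the cover's corners and the rib at (250,205). However, joints 5 and 6 are at their limits with this 30° lean. I'll grip the rib by its 64 mm ends instead, so the jaw axis lies along the cover's y and the tool can stay near vertical.

```bash
cat >> h.py <<'E'
M2=np.array([[-1,0,0],[0,0,-1],[0,-1,0]],float)
def grasp(F,beta,back=0,g=(-15,0,28)):
    R=F[1]@Ro.from_euler('y',beta,degrees=True).as_matrix()@M2
    return F[0]+F[1]@np.array(g,float)+R[:,1]*(19-back),R
E
python3 - <<'E'
from h import *
F=frame(510,-348.3,51.5,-3.2,30)
a=plan(*grasp(F,18,100),12)
E
```

```text
12 rows max 0.93 end [ 466.3 -348.8  147.4]
[[-0.02,-0.01,0.02,-0.12,0.93,-0.15],[-0.03,-0.01,0.01,-0.12,0.93,-0.15],[-0.03,-0.01,0.02,-0.12,0.93,-0.15],[-0.03,-0.01,0.0,-0.12,0.93,-0.15],[-0.03,-0.01,0.01,-0.12,0.93,-0.15],[-0.03,-0.01,-0.0,-0.12,0.93,-0.15],[-0.03,-0.01,-0.0,-0.12,0.93,-0.15],[-0.03,-0.02,-0.01,-0.12,0.93,-0.15],[-0.02,-0.01,-0.01,-0.12,0.93,-0.15],[-0.03,-0.01,-0.02,-0.12,0.93,-0.15],[-0.02,-0.02,-0.02,-0.12,0.93,-0.15],[-0.02,-0.01,-0.02,-0.12,0.93,-0.15]]
```

Emit:
apply_moves([
  [-0.02,-0.2,0.02,-0.12,0.93,-0.15],
  [-0.03,-0.2,0.01,-0.12,0.93,-0.15],
  [-0.03,0,0.02,-0.12,0.93,-0.15],
  [-0.03,0,0,-0.12,0.93,-0.15],
  [-0.03,0,0,-0.12,0.93,-0.15],
  [-0.03,0,0,-0.12,0.93,-0.15],
  [-0.03,0,0,-0.12,0.93,-0.15],
  [-0.03,0,0,-0.12,0.93,-0.15],
  [-0.02,0,0,-0.12,0.93,-0.15],
  [-0.03,0,-0.02,-0.12,0.93,-0.15],
  [-0.02,0,-0.02,-0.12,0.93,-0.15],
  [-0.02,0,-0.02,-0.12,0.93,-0.15],
], jaw=1)

```text
clock: 6.92
eef_pos: [462.0, -348.2, 157.0]
tool_rot: [-1.594, 0.206, 3.092]
force: [1.2, 0.1, -0.2]
width: 85.5
```

```bash
python3 - <<'E'
from h import *
s=read_state();print(s['clock'],s['eef_pos'],s['tool_rot'],s['qpos'].round(2))
F=frame(510,-348.3,51.5,-3.2,30)
a=plan(*grasp(F,18,60),3)
a=plan(*grasp(F,18,0),3,start=a)
E
```

```text
6.925 [ 462.008951   -348.2486531   156.98915281] [-1.59352644  0.20564497  3.09191785] [ 0.25  0.66  0.67  1.96 -0.92  0.71 -0.1 ]
3 rows max 0.42 end [ 474.3 -348.1  108.5]
[[-0.02,0.42,0.0,-0.01,0.01,0.01],[-0.02,0.42,0.01,-0.01,0.01,0.01],[-0.01,0.41,0.0,-0.01,0.01,0.01]]
3 rows max 0.5 end [ 486.8 -347.1   49.8]
[[-0.0,0.5,0.0,-0.0,0.0,-0.0],[-0.0,0.5,0.0,-0.0,0.0,-0.0],[-0.0,0.5,0.0,-0.0,0.0,-0.0]]
```

Emit:
apply_moves([
  [-0.02,0.42,0,-0.01,0.01,0.01],
  [-0.02,0.42,0.01,-0.01,0.01,0.01],
  [-0.01,0.41,0,-0.01,0.01,0.01],
  [0,0.4,0,0,0,0],
  [0,0,0,0,0,0],
])

```text
clock: 7.55
eef_pos: [474.1, -350.2, 89.7]
tool_rot: [-1.6, 0.207, 3.086]
force: [0.0, 0.2, 0.6]
width: 85.3
```

```bash
python3 - <<'E'
from h import *
s=read_state();print(s['clock'],s['eef_pos'],s['tool_rot'],s['qpos'].round(2),s['force'])
F=frame(510,-348.3,51.5,-3.2,30)
c,im=shot('wrist');im=im[:,:,::-1].copy()
for p in[(-75,65,5),(75,65,5),(75,-65,5),(-75,-65,5),(-21,32,45),(-9,32,45),(-21,-32,45),(-9,-32,45)]:
    cv2.drawMarker(im,tuple(int(x) for x in proj(c,F[0]+F[1]@p).round()),(0,0,255),0,9,1)
cv2.imwrite('pics/w5.png',im)
a=plan(*grasp(F,18,0),3)
E
```

```text
7.55 [ 474.12129387 -350.18216514   89.70733781] [-1.60013297  0.20672278  3.0858668 ] [ 0.34  0.76  0.53  1.97 -1.04  0.59  0.  ] [0.04166499 0.17428577 0.56444071]
3 rows max 0.36 end [ 487.1 -347.1   49.6]
[[-0.03,0.36,-0.03,-0.0,-0.0,0.0],[-0.03,0.35,-0.02,-0.0,-0.0,0.0],[-0.04,0.36,-0.03,-0.0,-0.0,0.0]]
```

View pics/w5.png

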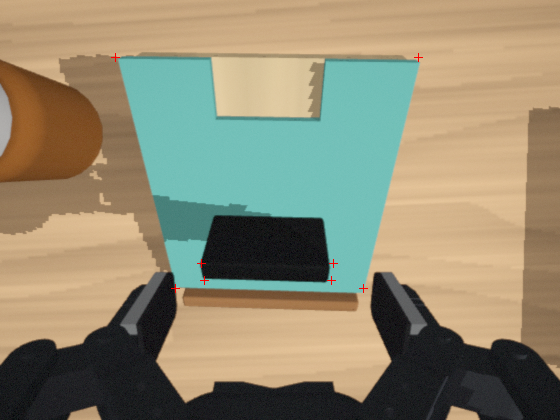

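The overlay fits: the rib spans columns 202 to 329 against a predicted 204 to 332, about 1 mm towards +y. The jaws straddle it. Joint 5 is near its limit, so I'll go closer to vertical.

```bash
python3 - <<'E'
from h import *
F=frame(510,-347.5,51.5,-3.2,30)
a=plan(*grasp(F,28,40,(-15,0,29)),3)
a=plan(*grasp(F,28,0,(-15,0,29)),3,start=a)
E
```

```text
3 rows max 0.41 end [ 481.8 -347.2   90.2]
[[-0.06,0.02,-0.03,-0.0,-0.0,-0.41],[-0.06,0.01,-0.04,-0.0,-0.0,-0.41],[-0.06,0.01,-0.03,-0.0,-0.0,-0.41]]
3 rows max 0.34 end [ 483.3 -346.2   50.2]
[[0.0,0.33,0.0,-0.0,-0.0,-0.0],[0.0,0.34,0.0,-0.0,-0.0,-0.0],[0.0,0.33,0.0,-0.0,-0.0,-0.0]]
```

Emit:
apply_moves([
  [-0.06,0,-0.03,0,0,-0.41],
  [-0.06,0,-0.04,0,0,-0.41],
  [-0.06,0,-0.03,0,0,-0.41],
  [0,0.33,0,0,0,0],
  [0,0.33,0,0,0,0],
  [0,0,0,0,0,0],
  [0,0,0,0,0,0],
])

```text
clock: 8.48
eef_pos: [482.4, -347.2, 66.3]
tool_rot: [-1.597, 0.037, 3.089]
force: [-0.9, -0.7, 0.8]
width: 85.5
```

```bash
python3 - <<'E'
from h import *
s=read_state();print(s['clock'],s['eef_pos'],s['tool_rot'],s['qpos'].round(2),s['force'])
F=frame(510,-347.5,51.5,-3.2,30)
a=plan(*grasp(F,28,0,(-15,0,29)),2)
E
```

```text
8.475 [ 482.42809284 -347.20613753   66.26570979] [-1.59738095  0.03695048  3.08943414] [ 0.21  0.87  0.66  1.83 -0.86  0.74 -0.25] [-0.94061747 -0.67142697  0.78311017]
2 rows max 0.2 end [ 483.1 -346.    50.3]
[[-0.0,0.2,-0.01,-0.01,-0.01,-0.01],[-0.0,0.2,-0.01,-0.01,-0.01,-0.01]]
```

Emit:
apply_moves([
  [0,0.2,-0.01,-0.01,-0.01,-0.01],
  [0,0.2,-0.01,-0.01,-0.01,-0.01],
  [0,0,0,0,0,0],
  [0,0,0,0,0,0],
])

```text
clock: 8.98
eef_pos: [483.7, -345.6, 50.2]
tool_rot: [-1.6, 0.034, 3.094]
force: [-0.4, 0.5, 0.3]
width: 86.1
```

Emit:
apply_moves([
  [0,0,0,0,0,0],
  [0,0,0,0,0,0],
  [0,0,0,0,0,0],
  [0,0,0,0,0,0],
  [0,0,0,0,0,0],
], jaw=-1)

```text
clock: 9.6
eef_pos: [483.8, -345.6, 51.2]
tool_rot: [-1.6, 0.035, 3.093]
force: [-0.9, 1.5, 6.0]
width: 63.0
```

```bash
python3 - <<'E'
from h import *
s=read_state();print(s['clock'],s['eef_pos'],s['tool_rot'],s['qpos'].round(2),s['force'],s['width'])
R=R_of(s['tool_rot']);p=s['eef_pos'].copy()
a=plan(p+R_of([0,-np.radians(30),0])@[0,0,25]+[0,0,90],R,5)
E
```

```text
9.6 [ 483.8377943  -345.60180752   51.23759811] [-1.60005005  0.03507452  3.09315318] [ 0.22  0.9   0.64  1.84 -0.88  0.72 -0.23] [-0.90603062  1.48555434  6.03857541] 63.04719859257997
5 rows max 0.56 end [ 471.5 -345.5  162.9]
[[0.04,-0.56,-0.01,0.0,0.0,0.0],[0.05,-0.56,-0.02,0.0,0.0,0.0],[0.04,-0.56,-0.01,0.0,0.0,0.0],[0.04,-0.56,-0.01,0.0,0.0,0.0],[0.04,-0.56,-0.02,0.0,0.0,0.0]]
```

Emit:
apply_moves([
  [0.04,-0.4,-0.01,0,0,0],
  [0.05,-0.5,-0.02,0,0,0],
  [0.04,-0.5,-0.01,0,0,0],
  [0.04,-0.5,-0.01,0,0,0],
  [0.04,-0.5,-0.02,0,0,0],
  [0,-0.5,0,0,0,0],
  [0,-0.4,0,0,0,0],
  [0,0,0,0,0,0],
  [0,0,0,0,0,0],
])

```text
clock: 10.72
eef_pos: [470.7, -345.4, 181.4]
tool_rot: [-1.601, 0.033, 3.094]
force: [-0.4, 0.4, -2.9]
width: 62.7
```

```bash
python3 - <<'E'
from h import *
s=read_state();print(s['clock'],s['eef_pos'],s['tool_rot'],s['qpos'].round(2),s['force'],s['width'])
c,im=shot('wrist')
# predicted cover pose if it kept its place in the hand
F=frame(510,-347.5,51.5,-3.2,30);p0=np.array([483.8,-345.6,51.2]);R0=R_of([-1.6,.035,3.093])
Rg=R0.T@F[1];tg=R0.T@(F[0]-p0);print('tg',tg.round(1),(M2.T@Rg).round(3).tolist())
np.savez('grip.npz',Rg=Rg,tg=tg)
Rn=R_of(s['tool_rot']);on=s['eef_pos']+Rn@tg;Rc=Rn@Rg
v=im[:,:,::-1].copy()
for p in[(-75,65,5),(75,65,5),(75,-65,5),(-75,-65,5),(75,25,5),(48,25,5),(48,-25,5),(75,-25,5),(-21,32,45),(-21,-32,45)]:
    q=proj(c,on+Rc@p);print(p,q.round(1));cv2.drawMarker(v,tuple(int(x) for x in q.round()),(0,0,255),0,9,1)
cv2.imwrite('pics/w6.png',v);np.save('wc6.npy',c['world_from_camera'])
E
```

```text
10.725 [ 470.70136126 -345.43201738  181.40519516] [-1.60081173  0.0334273   3.09405672] [ 0.13  0.72  0.81  1.78 -0.7   0.93 -0.36] [-0.38423279  0.40105125 -2.85016015] 62.74801590427562
tg [-26.3   0.6   0.6] [[0.883, 0.001, -0.469], [-0.0, 1.0, 0.002], [0.469, -0.001, 0.883]]
(-75, 65, 5) [165.1 311.6]
(75, 65, 5) [43.7 63.2]
(75, -65, 5) [505.1  64.5]
(-75, -65, 5) [381.6 312.2]
(75, 25, 5) [185.7  63.6]
(48, 25, 5) [200.3 142.7]
(48, -25, 5) [347.8 143.1]
(75, -25, 5) [363.1  64.1]
(-21, 32, 45) [194.4 342.1]
(-21, -32, 45) [352.5 342.6]
```

View pics/w6.png

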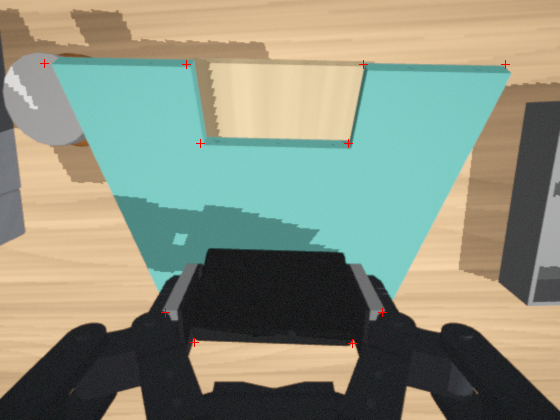

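The cover is in the hand at nearly the predicted pose. Its far edge runs from (54,66) to (510,72), a little right of the prediction, and the notch's inner edge runs from (205,145) to (350,146). I'll measure the small yaw and tilt offsets.

```bash
python3 - <<'E'
from h import *
c=calibration('wrist');c['world_from_camera']=np.load('wc6.npy')
im=cv2.imread('pics/w6.png');h=cv2.cvtColor(im,cv2.COLOR_BGR2HSV)
teal=(h[...,0]>80)&(h[...,0]<98)&(h[...,1]>70)
V=h[...,2]
for u in(100,150,400,450,480,230,260,290,320):print(u,[(v,int(V[v,u])) for v in range(54,80) if teal[v,u]][:14] if u not in(230,260,290,320) else [(v,int(V[v,u])) for v in range(132,152)if teal[v,u]][:16])
for v in(80,100,120,160,200,240):
    x=np.where(teal[v])[0];seg=[int(x[0])]+[int(a) for i in range(len(x)-1) if x[i+1]-x[i]>8 for a in(x[i],x[i+1])]+[int(x[-1])];print('row',v,seg)
E
```

```text
100 [(58, 148), (59, 152), (60, 151), (61, 152), (62, 152), (63, 152), (64, 159), (65, 185), (66, 196), (67, 199), (68, 198), (69, 201), (70, 200), (71, 199)]
150 [(59, 153), (60, 154), (61, 153), (62, 144), (63, 142), (64, 151), (65, 159), (66, 187), (67, 200), (68, 202), (69, 202), (70, 201), (71, 201), (72, 201)]
400 [(65, 156), (66, 156), (67, 152), (68, 156), (69, 155), (70, 161), (71, 188), (72, 199), (73, 202), (74, 202), (75, 202), (76, 202), (77, 202), (78, 202)]
450 [(65, 158), (66, 156), (67, 154), (68, 154), (69, 155), (70, 154), (71, 161), (72, 186), (73, 197), (74, 200), (75, 199), (76, 200), (77, 201), (78, 199)]
480 [(66, 152), (67, 150), (68, 153), (69, 140), (70, 147), (71, 153), (72, 167), (73, 195), (74, 197), (75, 197), (76, 199), (77, 199), (78, 199), (79, 198)]
230 [(138, 163), (139, 159), (140, 157), (141, 160), (142, 158), (143, 160), (144, 158), (145, 175), (146, 199), (147, 205), (148, 206), (149, 206), (150, 206), (151, 204)]
260 [(139, 160), (140, 159), (141, 160), (142, 159), (143, 158), (144, 158), (145, 163), (146, 182), (147, 202), (148, 206), (149, 205), (150, 206), (151, 205)]
290 [(140, 158), (141, 157), (142, 156), (143, 162), (144, 159), (145, 158), (146, 164), (147, 191), (148, 203), (149, 205), (150, 205), (151, 206)]
320 [(140, 162), (141, 160), (142, 158), (143, 157), (144, 159), (145, 159), (146, 159), (147, 164), (148, 200), (149, 206), (150, 206), (151, 205)]
row 80 [60, 196, 363, 506]
row 100 [69, 199, 359, 496]
row 120 [78, 203, 355, 486]
row 160 [97, 464]
row 200 [116, 443]
row 240 [135, 422]
```

```bash
cat >> h.py <<'E'
def cov_now(s=None):
    s=s or read_state();g=np.load('grip.npz');R=R_of(s['tool_rot']);return s['eef_pos']+R@g['tg'],R@g['Rg']
E
python3 - <<'E'
from h import *
from scipy.optimize import least_squares
c=calibration('wrist');c['world_from_camera']=np.load('wc6.npy')
p=np.array([470.70,-345.43,181.41]);R=R_of([-1.60081,.03343,3.09406]);g=np.load('grip.npz');Rg,tg=g['Rg'],g['tg']
def res(x):
    Rr=Rg@Ro.from_rotvec(x[3:]).as_matrix();o=p+R@(tg+x[:3]);P=lambda q:proj(c,o+R@Rr@np.array(q,float))
    a,b,d,e=P((75,65,5)),P((75,-65,5)),P((-75,65,5)),P((-75,-65,5));n,m=P((48,20,5)),P((48,-20,5))
    return np.r_[a-[52.4,63.8],b-[509.7,72.9],d[0]-60-.469*(d[1]-80),e[0]-506+.525*(e[1]-80),n[1]-140.4-.022*n[0],m[1]-140.4-.022*m[0],
       np.array([x[0],x[1],x[2]])*.3]
r=least_squares(res,np.zeros(6));x=r.x;print('shift tool',x[:3].round(2),'rot cover axes deg',np.degrees(x[3:]).round(2),'res',r.fun.round(1))
Rr=Rg@Ro.from_rotvec(x[3:]).as_matrix();np.savez('grip.npz',Rg=Rr,tg=tg+x[:3])
o,Rc=cov_now();print('cover',o.round(1),Ro.from_matrix(Rc).as_euler('ZYX',degrees=True).round(2))
E
```

```text
shift tool [1.07 0.7  0.98] rot cover axes deg [-1.66 -0.2  -0.24] res [-0.1  0.3  0.1  0.3 -0.1  0.1 -0.5 -0.3  0.3  0.2  0.3]
cover [ 495.7 -348.2  180.6] [ -3.95 -30.02   0.39]
```

```bash
cat >> h.py <<'E'
BX,BY,BYAW=544.,-9.4,-7.9
def tuck(ex,ez,tilt,ey=0):
    """TCP pose putting the cover's lower plain edge at box (ex,ey), ez above deck, with tilt"""
    g=np.load('grip.npz');b=Ro.from_euler('z',BYAW,degrees=True).as_matrix()
    Rc=b@Ro.from_euler('y',-tilt,degrees=True).as_matrix();o=np.array([BX,BY,70])+b@np.array([ex,ey,ez])+Rc@[75,0,0]
    R=Rc@g['Rg'].T;return o-R@g['tg'],R
def incover():
    o,Rc=cov_now();b=Ro.from_euler('z',BYAW,degrees=True).as_matrix()
    e=b.T@(o+Rc@[-75,0,0]-[BX,BY,70]);a=Ro.from_matrix(b.T@Rc).as_euler('ZYX',degrees=True)
    print('edge in box',e.round(1),'yaw,tilt,roll',a.round(2)*[1,-1,1])
E
python3 - <<'E'
from h import *
incover()
a=plan(*tuck(-52,73,30),10)
E
```

```text
edge in box [ -66.1 -346.7   73.1] yaw,tilt,roll [ 3.95 30.02  0.39]
10 rows max 0.86 end [531.9  -6.6 181.2]
[[-0.11,0.03,-0.85,0.01,0.05,0.0],[-0.11,0.03,-0.86,0.01,0.05,0.0],[-0.1,0.03,-0.85,0.01,0.05,0.0],[-0.1,0.02,-0.86,0.01,0.05,0.0],[-0.09,0.03,-0.85,0.01,0.05,0.0],[-0.08,0.02,-0.86,0.01,0.05,0.0],[-0.08,0.02,-0.86,0.01,0.05,0.0],[-0.07,0.02,-0.85,0.01,0.05,0.0],[-0.06,0.03,-0.86,0.01,0.05,0.0],[-0.06,0.01,-0.86,0.01,0.05,0.0]]
```

Emit:
apply_moves([
  [-0.05,0,-0.4,0,0.03,0],
  [-0.11,0.03,-0.85,0.01,0.05,0],
  [-0.1,0.03,-0.85,0.01,0.05,0],
  [-0.1,0.02,-0.86,0.01,0.05,0],
  [-0.09,0.03,-0.85,0.01,0.05,0],
  [-0.08,0.02,-0.86,0.01,0.05,0],
  [-0.08,0.02,-0.86,0.01,0.05,0],
  [-0.07,0.02,-0.85,0.01,0.05,0],
  [-0.06,0.03,-0.86,0.01,0.05,0],
  [-0.06,0,-0.86,0.01,0.05,0],
  [-0.06,0,-0.4,0,0.02,0],
  [0,0,0,0,0,0],
])

```text
clock: 12.28
eef_pos: [532.2, -8.5, 183.1]
tool_rot: [-1.59, 0.032, 3.027]
force: [-0.6, 0.1, -1.9]
width: 63.1
```

```bash
python3 - <<'E'
from h import *
s=read_state();print(s['eef_pos'],s['qpos'].round(2),s['width'],s['qd'].round(2))
incover()
a=plan(*tuck(-55,25,30),4)
E
```

```text
[532.24480424  -8.48862179 183.14225802] [-0.59  0.68  0.91  1.94 -0.75  0.86 -0.96] 63.08266954986216 [ 0.04 -0.01  0.03  0.01  0.02 -0.01  0.01]
edge in box [-51.5  -2.2  75.1] yaw,tilt,roll [ 0.45 29.98 -0.37]
4 rows max 0.32 end [528.9  -6.2 133. ]
[[0.03,0.31,-0.01,-0.01,0.01,0.0],[0.03,0.32,-0.0,-0.01,0.01,0.0],[0.04,0.31,-0.01,-0.01,0.01,0.0],[0.03,0.31,-0.0,-0.01,0.01,0.0]]
```

Emit:
apply_moves([
  [0.03,0.31,-0.02,-0.01,0.01,0],
  [0.03,0.32,-0.01,-0.01,0.01,0],
  [0.04,0.31,-0.01,-0.01,0.01,0],
  [0.03,0.31,0,-0.01,0.01,0],
  [0,0,0,0,0,0],
  [0,0,0,0,0,0],
])

```text
clock: 13.02
eef_pos: [529.3, -6.9, 133.5]
tool_rot: [-1.595, 0.033, 3.018]
force: [-0.5, -0.5, -2.4]
width: 63.1
```

```bash
python3 - <<'E'
from h import *
s=read_state();print(s['eef_pos'],s['qpos'].round(2),s['width'],s['qd'].round(2))
incover()
a=plan(*tuck(-56,3,30),3)
c,im=shot('wrist');im=im[:,:,::-1].copy();b=Ro.from_euler('z',BYAW,degrees=True).as_matrix()
for p in[(57,15,48),(57,-15,48),(100,85,0),(100,-85,0),(-100,85,0),(-100,-85,0),(57,15,0),(57,-15,0)]:
    cv2.drawMarker(im,tuple(int(x) for x in proj(c,np.array([BX,BY,70])+b@p).round()),(0,0,255),0,9,1)
o,Rc=cov_now()
for p in [(75,65,5),(75,-65,5),(48,25,5),(48,-25,5)]:cv2.drawMarker(im,tuple(int(x) for x in proj(c,o+Rc@p).round()),(255,0,255),0,9,1)
S=get_image('side')[:,:,::-1][150:270,230:370];S=cv2.resize(S,None,fx=2,fy=2)
out=np.zeros((420,800,3),np.uint8);out[:,:560]=im;out[:240,560:]=S[:,20:260];cv2.imwrite('pics/w7.png',out)
E
```

```text
[529.30923157  -6.90113251 133.47215689] [-0.54  0.74  0.83  2.   -0.85  0.76 -0.89] 63.09951085620955 [-0.01 -0.01  0.01 -0.01  0.    0.    0.  ]
edge in box [-54.6  -0.5  25.4] yaw,tilt,roll [-2.200e-01  3.002e+01  1.000e-02]
3 rows max 0.19 end [528.1  -6.2 111. ]
[[0.02,0.19,-0.0,0.0,-0.01,-0.0],[0.02,0.18,-0.0,0.0,-0.01,-0.0],[0.01,0.19,-0.0,0.0,-0.01,-0.0]]
```

View pics/w7.png

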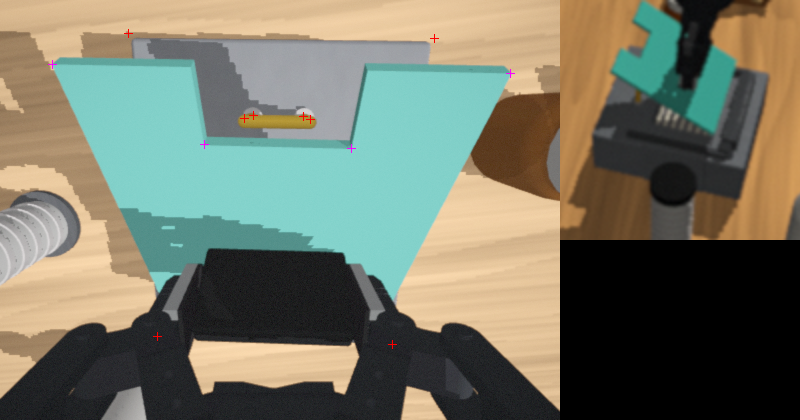

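Magenta matches the cover. The staple bar, from (242,121) to (313,122), is laterally centred in the notch and about 1.4 mm nearer the lip than predicted, so I'll shift the box estimate by about 1 mm.

```bash
sed -i 's/BX,BY,BYAW=544.,-9.4/BX,BY,BYAW=543.,-9.3/' h.py; python3 - <<'E'
from h import *
a=plan(*tuck(-55,3,30),4)
a=plan(*tuck(-70,2,30),4,start=a)
E
```

```text
4 rows max 0.15 end [527.9  -6.  110.9]
[[0.01,0.14,0.0,0.0,-0.01,-0.0],[0.02,0.14,0.0,0.0,-0.01,-0.0],[0.01,0.15,0.0,0.0,-0.01,-0.0],[0.02,0.14,0.0,0.0,-0.01,-0.0]]
4 rows max 0.1 end [513.3  -3.9 110. ]
[[0.09,0.0,-0.0,0.0,0.0,-0.0],[0.1,0.0,-0.0,0.0,0.0,-0.0],[0.09,0.01,-0.0,0.0,0.0,-0.0],[0.09,-0.0,-0.01,0.0,0.0,-0.0]]
```

Emit:
apply_moves([
  [0.01,0.14,0,0,-0.01,0],
  [0.02,0.14,0,0,-0.01,0],
  [0.01,0.15,0,0,-0.01,0],
  [0.01,0.14,0,0,-0.01,0],
  [0,0,0,0,0,0],
  [0,0,0,0,0,0],
])

```text
clock: 13.88
eef_pos: [528.0, -6.1, 110.6]
tool_rot: [-1.595, 0.033, 3.024]
force: [0.7, -1.1, -2.3]
width: 62.7
```

```bash
python3 - <<'E'
from h import *
s=read_state();print(s['eef_pos'],s['qpos'].round(2),s['width'],s['force'].round(1))
incover()
a=plan(*tuck(-70,2,30),5)
E
```

```text
[527.9860081   -6.05885095 110.55511575] [-0.52  0.76  0.78  2.01 -0.9   0.71 -0.84] 62.654925864000134 [ 0.7 -1.1 -2.3]
edge in box [-55.   -0.1   2.5] yaw,tilt,roll [ 0.11 30.02  0.  ]
5 rows max 0.08 end [513.3  -3.9 110.1]
[[0.07,0.0,-0.0,0.0,0.0,-0.0],[0.08,0.0,-0.0,0.0,0.0,-0.0],[0.07,0.0,-0.0,0.0,0.0,-0.0],[0.08,0.0,-0.01,0.0,0.0,-0.0],[0.07,0.0,0.0,0.0,0.0,-0.0]]
```

Emit:
apply_moves([
  [0.07,0,0,0,0,0],
  [0.08,0,0,0,0,0],
  [0.07,0,0,0,0,0],
  [0.08,0,0,0,0,0],
  [0.07,0,0,0,0,0],
  [0,0,0,0,0,0],
  [0,0,0,0,0,0],
])

```text
clock: 14.75
eef_pos: [513.3, -4.2, 110.1]
tool_rot: [-1.595, 0.033, 3.024]
force: [-0.0, 0.5, -2.7]
width: 62.8
```

```bash
python3 - <<'E'
from h import *
s=read_state();print(s['eef_pos'],s['qpos'].round(2),s['width'],s['force'].round(1))
incover()
a=plan(*tuck(-72,2,20),4)
a=plan(*tuck(-74,2,10),4,start=a)
E
```

```text
[513.33818205  -4.17176658 110.05254912] [-0.52  0.75  0.78  2.05 -0.91  0.68 -0.83] 62.80579754037928 [-0.   0.5 -2.7]
edge in box [-69.8  -0.2   2. ] yaw,tilt,roll [1.200e-01 3.002e+01 1.000e-02]
4 rows max 0.31 end [517.1  -4.4 102.7]
[[-0.02,0.05,0.0,-0.01,0.01,-0.31],[-0.03,0.04,0.0,-0.01,0.01,-0.31],[-0.02,0.05,0.0,-0.01,0.01,-0.31],[-0.03,0.04,0.0,-0.01,0.01,-0.31]]
4 rows max 0.32 end [519.7  -4.9  94. ]
[[-0.02,0.05,0.0,-0.0,0.01,-0.32],[-0.03,0.05,0.01,-0.0,0.01,-0.32],[-0.03,0.05,-0.0,-0.0,0.01,-0.32],[-0.03,0.05,0.0,-0.0,0.01,-0.32]]
```

Emit:
apply_moves([
  [-0.02,0.05,0,-0.01,0.01,-0.31],
  [-0.03,0.04,0,-0.01,0.01,-0.31],
  [-0.02,0.05,0,-0.01,0.01,-0.31],
  [-0.03,0.04,0,-0.01,0.01,-0.31],
  [-0.02,0.05,0,0,0.01,-0.32],
  [-0.03,0.05,0,0,0.01,-0.32],
  [-0.03,0.05,0,0,0.01,-0.32],
  [-0.03,0.05,0,0,0.01,-0.32],
  [0,0,0,0,0,0],
  [0,0,0,0,0,0],
])

```text
clock: 16.0
eef_pos: [519.5, -4.6, 93.9]
tool_rot: [-1.601, -0.319, 3.023]
force: [1.0, 0.0, -2.2]
width: 62.9
```

```bash
python3 - <<'E'
from h import *
s=read_state();print(s['eef_pos'],s['qpos'].round(2),s['width'],s['force'].round(1),s['torque'].round(2))
incover()
a=plan(*tuck(-75,0.7,0),5)
E
```

```text
[519.46821625  -4.60519657  93.93733745] [-0.45  0.95  0.81  1.72 -0.69  1.16 -1.04] 62.905576632255666 [ 1.   0.  -2.2] [-0.07 -0.47 -0.04]
edge in box [-74.3   0.3   1.9] yaw,tilt,roll [ 0.01  9.87 -0.06]
5 rows max 0.25 end [521.8  -5.   83.9]
[[-0.03,0.04,0.0,-0.01,0.01,-0.25],[-0.03,0.05,0.01,-0.01,0.01,-0.25],[-0.03,0.04,-0.0,-0.01,0.01,-0.25],[-0.03,0.04,0.0,-0.01,0.01,-0.25],[-0.03,0.04,0.0,-0.01,0.01,-0.25]]
```

Emit:
apply_moves([
  [-0.03,0.04,0,-0.01,0.01,-0.25],
  [-0.03,0.05,0,-0.01,0.01,-0.25],
  [-0.03,0.04,0,-0.01,0.01,-0.25],
  [-0.03,0.04,0,-0.01,0.01,-0.25],
  [-0.03,0.04,0,-0.01,0.01,-0.25],
  [0,0,0,0,0,0],
  [0,0,0,0,0,0],
])

```text
clock: 16.88
eef_pos: [521.9, -4.5, 84.2]
tool_rot: [-1.607, -0.493, 3.021]
force: [-0.8, 0.3, -2.4]
width: 62.8
```

```bash
python3 - <<'E'
from h import *
s=read_state();print(s['eef_pos'],s['qpos'].round(2),s['width'],s['force'].round(1),s['torque'].round(2))
incover()
c,im=shot('wrist');np.save('wc8.npy',c['world_from_camera']);cv2.imwrite('pics/w8raw.png',im[:,:,::-1])
E
```

```text
[521.87850708  -4.5271375   84.21579915] [-0.38  1.05  0.78  1.55 -0.64  1.36 -1.1 ] 62.82086343011099 [-0.8  0.3 -2.4] [-0.16 -0.7   0.02]
edge in box [-75.    0.9   1.3] yaw,tilt,roll [-0.22 -0.12  0.09]
```

Emit:
apply_moves([
  [-0.015,0.03,0.01,0,0,0],
  [-0.015,0.03,0.01,0,0,0],
  [0,0,0,0,0,0],
])

```text
clock: 17.3
eef_pos: [521.8, -4.9, 81.8]
tool_rot: [-1.608, -0.494, 3.022]
force: [0.2, 0.1, 2.7]
width: 63.0
```

```bash
python3 - <<'E'
from h import *
s=read_state();print(s['eef_pos'],s['force'].round(1),s['torque'].round(2));incover()
E
```

```text
[521.75897889  -4.94219253  81.76817238] [0.2 0.1 2.7] [ 0.38 -0.33  0.11]
edge in box [-75.1   0.5  -1.1] yaw,tilt,roll [-0.2  -0.19  0.14]
```

Emit:
apply_moves([
  [0,0,0,0,0,0],
  [0,0,0,0,0,0],
  [0,0,0,0,0,0],
  [0,0,0,0,0,0],
  [0.12,-0.22,0,0,0,0],
  [0.24,-0.44,0,0,0,0],
  [0.24,-0.44,0,0,0,0],
  [0.24,-0.44,0,0,0,0],
  [0.24,-0.44,0,0,0,0],
  [0.24,-0.44,0,0,0,0],
  [0,0,0,0,0,0],
], jaw=1)

```text
clock: 18.68
eef_pos: [521.6, -9.1, 193.1]
tool_rot: [-1.607, -0.491, 3.022]
force: [0.2, 0.3, 0.0]
width: 85.5
```

```bash
python3 - <<'E'
from h import *
s=read_state();print(s['eef_pos'],s['qpos'].round(2),s['force'].round(1))
c,im=shot('wrist');np.save('wc9.npy',c['world_from_camera']);im=im[:,:,::-1].copy();cv2.imwrite('pics/w9raw.png',im)
b=Ro.from_euler('z',BYAW,degrees=True).as_matrix()
for p,k in[((57,15,48),0),((57,-15,48),0),((75,65,5),1),((75,-65,5),1),((48,25,5),1),((48,-25,5),1),((-75,65,5),1),((-75,-65,5),1)]:
    q=proj(c,np.array([BX,BY,70])+b@p);print(p,q.round(1));cv2.drawMarker(im,tuple(int(x) for x in q.round()),(255*k,0,255),0,9,1)
cv2.imwrite('pics/w9.png',im)
E
```

```text
[521.61849327  -9.079429   193.0614819 ] [-0.4   0.92  0.84  1.5  -0.55  1.52 -1.14] [0.2 0.3 0. ]
(57, 15, 48) [239.4  41.5]
(57, -15, 48) [304.6  42.5]
(75, 65, 5) [147.9 -29.5]
(75, -65, 5) [403.7 -26.7]
(48, 25, 5) [230.5  27.9]
(48, -25, 5) [318.8  29.2]
(-75, 65, 5) [195.7 185.2]
(-75, -65, 5) [352.6 188.9]
```

View pics/w9.png

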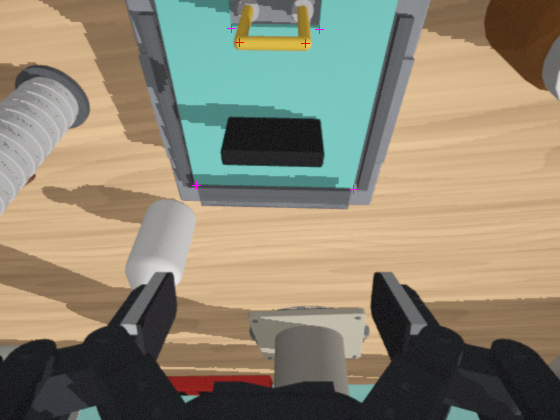

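The cover lies flat between the rails with its plain edge under the lip, near (275,190). The yellow bar at (274,43) stands up through the notch. Next I'll refine the bar position and go to the hook.

```bash
python3 - <<'E'
from h import *
c=calibration('wrist');b=Ro.from_euler('z',BYAW,degrees=True).as_matrix()
for f,w,roi in(('w9raw','wc9.npy',(36,50)),('w2','wc2.npy',None)):
    c['world_from_camera']=np.load(w);im=cv2.imread(f'pics/{f}.png');h=cv2.cvtColor(im,cv2.COLOR_BGR2HSV)
    m=cv2.inRange(h,(17,140,90),(33,255,255))
    if roi:
        m[:roi[0]]=0;m[roi[1]:]=0;m[:,:225]=0;m[:,325:]=0
        cols=np.where(m.sum(0)>0)[0];cen=[(u,np.where(m[:,u])[0].mean()) for u in(cols[0]+8,cols[-1]-8)];print(f,cols[0],cols[-1],cen)
        q=((cols[0]+cols[-1])/2,np.mean([x[1] for x in cen]))
        P=onz(c,*q,118);print('bar mid',P.round(1),'in box',(b.T@(P-[BX,BY,70])).round(1))
a=plan([500,-5,260],down(173),4)
a=plan([409,294,230],down(204.7),8,start=a)
E
```

```text
w9raw 235 310 [(np.int64(243), np.float64(42.0)), (np.int64(302), np.float64(42.5))]
bar mid [599.3 -17.4 118. ] in box [56.9 -0.3 48. ]
4 rows max 0.88 end [499.9  -4.9 259.9]
[[0.32,-0.31,-0.02,0.06,-0.01,0.88],[0.28,-0.35,-0.01,0.06,-0.01,0.88],[0.23,-0.38,-0.02,0.06,-0.01,0.88],[0.19,-0.4,-0.01,0.06,-0.01,0.88]]
8 rows max 0.98 end [409.  293.9 230.1]
[[0.4,0.1,-0.89,0.0,-0.5,0.0],[0.33,0.09,-0.92,0.0,-0.5,0.0],[0.27,0.1,-0.94,0.0,-0.5,0.0],[0.2,0.09,-0.95,0.0,-0.5,0.0],[0.14,0.1,-0.97,0.0,-0.5,0.0],[0.07,0.09,-0.97,0.0,-0.5,0.0],[-0.0,0.1,-0.98,0.0,-0.5,0.0],[-0.07,0.09,-0.97,0.0,-0.5,0.0]]
```

Bar estimate: (599.3, -17.4). Moving to the hook.

Emit:
apply_moves([
  [0.32,-0.31,-0.02,0.06,-0.01,0.88],
  [0.28,-0.35,-0.01,0.06,-0.01,0.88],
  [0.23,-0.38,-0.02,0.06,-0.01,0.88],
  [0.19,-0.4,-0.01,0.06,-0.01,0.88],
  [0.4,0.05,-0.89,0,-0.5,0],
  [0.33,0.05,-0.92,0,-0.5,0],
  [0.27,0.1,-0.94,0,-0.5,0],
  [0.2,0.1,-0.95,0,-0.5,0],
  [0.14,0.1,-0.97,0,-0.5,0],
  [0.07,0.1,-0.97,0,-0.5,0],
  [0,0.12,-0.98,0,-0.5,0],
  [-0.07,0.12,-0.97,0,-0.5,0],
])

```text
clock: 20.23
eef_pos: [407.6, 295.1, 229.6]
tool_rot: [-1.573, -0.003, -2.704]
force: [1.7, 0.1, 0.5]
width: 85.4
```

Emit:
apply_moves([
  [0,0,0,0,0,0],
  [0,0,0,0,0,0],
])

```text
clock: 20.48
eef_pos: [408.6, 293.1, 230.0]
tool_rot: [-1.572, -0.003, -2.708]
force: [1.3, -0.0, 0.5]
width: 85.4
```

```bash
python3 - <<'E'
from h import *
s=read_state();print(s['eef_pos'],s['tool_rot'],s['qpos'].round(2),s['qd'].round(2))
c,im=shot('wrist');np.save('wc10.npy',c['world_from_camera']);im=im[:,:,::-1].copy();cv2.imwrite('pics/w10.png',im)
h=cv2.cvtColor(im,cv2.COLOR_BGR2HSV)
print('expect',proj(c,[482,327,87]).round())
m=cv2.inRange(h,(4,150,100),(18,255,255))
for k in cv2.findContours(m,0,1)[0]:
    if cv2.contourArea(k)>150:
        r=cv2.minAreaRect(k);B=cv2.boxPoints(r);print(np.round(r[0]),np.round(r[1],1),round(r[2],1),[onz(c,*p,87)[:2].round(1).tolist() for p in B])
y=cv2.inRange(h,(22,140,90),(33,255,255))
for k in cv2.findContours(y,0,1)[0]:
    if cv2.contourArea(k)>8:print('yellow',cv2.boundingRect(k))
w=cv2.inRange(h,(0,80,20),(20,255,110))
for k in cv2.findContours(w,0,1)[0]:
    if cv2.contourArea(k)>1500:
        r=cv2.minAreaRect(k);print('cradle?',np.round(r[0]),np.round(r[1],1),round(r[2],1),[onz(c,*p,10)[:2].round(1).tolist() for p in cv2.boxPoints(r)])
E
```

```text
[408.57641546 293.12099269 230.03167975] [-1.57219752e+00 -2.66233946e-03 -2.70754748e+00] [-1.25  0.56  0.88  1.94 -0.55  0.91 -1.23] [ 0.02 -0.01  0.02  0.   -0.   -0.   -0.  ]
expect [273.  94.]
[ 89. 172.] [39.4 92.7] 48.8 [[327.5, 476.4], [403.3, 436.2], [388.9, 409.4], [309.8, 449.2]]
[275.  93.] [20.7 65. ] 1.3 [[456.7, 323.3], [501.8, 342.5], [508.3, 327.9], [463.5, 307.8]]
[161.  16.] [52.8 20.1] 5.9 [[483.6, 442.9], [496.9, 445.5], [509.9, 409.2], [496.8, 406.0]]
yellow (106, 167, 18, 18)
yellow (272, 59, 7, 5)
yellow (184, 19, 13, 11)
cradle? [274.  94.] [101.  60.] 90.0 [[511.5, 371.5], [536.0, 318.9], [449.1, 275.3], [422.3, 332.9]]
```

```bash
python3 - <<'E'
from h import *
im=cv2.imread('pics/w10.png');h=cv2.cvtColor(im,cv2.COLOR_BGR2HSV)
for u in(268,275,282):print(u,[(v,*h[v,u].tolist()) for v in list(range(54,72,1))+list(range(110,134,1))])
print([(u,*h[95,u].tolist()) for u in range(258,292)])
E
```

```text
268 [(54, 12, 153, 70), (55, 12, 142, 70), (56, 11, 152, 69), (57, 10, 133, 67), (58, 10, 120, 66), (59, 12, 138, 72), (60, 12, 154, 73), (61, 11, 143, 84), (62, 11, 140, 109), (63, 12, 152, 114), (64, 11, 157, 120), (65, 13, 208, 140), (66, 12, 200, 158), (67, 13, 200, 168), (68, 13, 199, 174), (69, 12, 189, 177), (70, 13, 197, 175), (71, 13, 196, 176), (110, 13, 193, 182), (111, 13, 194, 183), (112, 13, 199, 181), (113, 13, 193, 182), (114, 13, 194, 183), (115, 13, 195, 183), (116, 13, 192, 183), (117, 13, 190, 184), (118, 13, 194, 183), (119, 13, 195, 183), (120, 13, 197, 184), (121, 13, 196, 181), (122, 12, 203, 161), (123, 12, 180, 109), (124, 12, 149, 77), (125, 10, 149, 72), (126, 11, 146, 70), (127, 13, 165, 74), (128, 11, 141, 101), (129, 11, 140, 113), (130, 10, 136, 118), (131, 11, 143, 116), (132, 11, 135, 117), (133, 11, 149, 113)]
275 [(54, 13, 150, 107), (55, 12, 145, 107), (56, 11, 140, 106), (57, 12, 142, 104), (58, 16, 149, 94), (59, 22, 187, 127), (60, 23, 183, 159), (61, 23, 180, 164), (62, 22, 181, 159), (63, 21, 179, 147), (64, 15, 196, 146), (65, 13, 197, 167),
[... 1487 characters left out ...]
126, 69), (259, 10, 138, 74), (260, 11, 139, 90), (261, 11, 145, 109), (262, 10, 145, 114), (263, 10, 146, 115), (264, 11, 142, 115), (265, 11, 149, 116), (266, 12, 177, 127), (267, 12, 198, 156), (268, 12, 192, 179), (269, 13, 193, 197), (270, 13, 192, 206), (271, 14, 188, 208), (272, 14, 188, 210), (273, 14, 187, 210), (274, 14, 189, 212), (275, 13, 190, 211), (276, 13, 186, 213), (277, 14, 189, 213), (278, 14, 186, 214), (279, 14, 186, 215), (280, 14, 187, 217), (281, 14, 188, 216), (282, 14, 190, 211), (283, 13, 187, 195), (284, 11, 175, 143), (285, 12, 146, 117), (286, 11, 137, 115), (287, 11, 146, 115), (288, 11, 148, 114), (289, 11, 141, 114), (290, 11, 141, 114), (291, 11, 146, 115)]
```

```bash
python3 - <<'E'
from h import *
c=calibration('wrist');c['world_from_camera']=np.load('wc10.npy')
a,b=onz(c,275.4,65,87),onz(c,275.4,122.5,87);l,r=onz(c,266.8,95,87),onz(c,284,95,87)
ye=onz(c,275,58.8,25)
print('len',np.linalg.norm(a-b),'wid',np.linalg.norm(l-r),'mid',((a+b)/2).round(1),'yaw',np.degrees(np.arctan2(*(a-b)[1::-1])),'yellow',ye.round(1))
m=onz(c,275.4,93.75,87);yaw=24.6
print('cradle ctr in-line offset', Ro.from_euler('z',-yaw,degrees=True).apply(m-[480,325,87]).round(1))
tcp=np.array([m[0],m[1],68-19+1])
plan([m[0],m[1],130],down(180+yaw),6)
E
```

```text
len 43.45871080096971 wid 13.700560823015763 mid [482.6 324.9  87. ] yaw 25.086280933878566 yellow [511.1 338.2  25. ]
cradle ctr in-line offset [ 2.9 -1.2  0. ]
6 rows max 0.42 end [483.2 325.  130.1]
[[-0.34,0.42,0.01,0.0,0.0,0.0],[-0.34,0.41,0.01,0.0,0.0,0.0],[-0.33,0.42,0.0,0.0,0.0,0.0],[-0.34,0.42,0.01,0.0,0.0,0.0],[-0.34,0.42,0.01,0.0,0.0,0.0],[-0.34,0.41,0.01,0.0,0.0,0.0]]
```

Emit:
apply_moves([
  [-0.34,0.42,0.01,0,0,0],
  [-0.34,0.42,0,0,0,0],
  [-0.33,0.42,0,0,0,0],
  [-0.34,0.42,0.01,0,0,0],
  [-0.34,0.42,0,0,0,0],
  [-0.33,0.4,0,0,0,0],
  [0,0,0,0,0,0],
  [0,0,0,0,0,0],
], jaw=0.2)

```text
clock: 21.52
eef_pos: [482.1, 327.1, 130.5]
tool_rot: [-1.573, -0.002, -2.707]
force: [0.4, -0.4, -0.5]
width: 51.3
```

```bash
python3 - <<'E'
from h import *
s=read_state();print(s['eef_pos'],s['tool_rot'],s['qpos'].round(2),s['width'])
plan([482.8,325,57],down(180+24.8),5)
E
```

```text
[482.05286613 327.13896109 130.50605505] [-1.57319993e+00 -1.78630843e-03 -2.70715606e+00] [-1.08  0.78  0.73  1.82 -0.7   0.82 -1.13] 51.32670979517217
5 rows max 0.37 end [482.9 325.1  56.9]
[[0.0,0.37,0.01,0.0,0.0,0.0],[0.0,0.37,0.01,0.0,0.0,0.0],[0.0,0.36,0.02,0.0,0.0,0.0],[0.0,0.37,0.01,0.0,0.0,0.0],[0.0,0.37,0.01,0.0,0.0,0.0]]
```

Emit:
apply_moves([
  [0,0.37,0.01,0,0,0],
  [0,0.37,0.01,0,0,0],
  [0,0.36,0.02,0,0,0],
  [0,0.37,0.01,0,0,0],
  [0,0.37,0.01,0,0,0],
  [0,0,0,0,0,0],
  [0,0,0,0,0,0],
])

```text
clock: 22.4
eef_pos: [483.3, 325.3, 56.9]
tool_rot: [-1.573, -0.001, -2.707]
force: [0.5, -0.6, -0.2]
width: 51.4
```

Emit:
apply_moves([
  [0,0,0,0,0,0],
  [0,0,0,0,0,0],
  [0,0,0,0,0,0],
  [0,0,0,0,0,0],
  [0,0,0,0,0,0],
  [0,0,0,0,0,0],
], jaw=-1)

```text
clock: 23.15
eef_pos: [483.2, 325.7, 57.2]
tool_rot: [-1.574, -0.001, -2.707]
force: [-1.3, -0.4, 5.2]
width: 13.7
```

```bash
python3 - <<'E'
from h import *
s=read_state();print(s['eef_pos'],s['tool_rot'],s['qpos'].round(2),s['width'],s['force'].round(1))
E
```

```text
[483.21229734 325.65293902  57.18604745] [-1.57376279e+00 -7.52503966e-04 -2.70687528e+00] [-1.02  0.87  0.63  1.85 -0.8   0.69 -1.04] 13.695145294325897 [-1.3 -0.4  5.2]
```

Emit:
apply_moves([
  [0,-0.4,0,0,0,0],
  [0,-0.8,0,0,0,0],
  [0,-0.9,0,0,0,0],
  [0,-0.9,0,0,0,0],
  [0,-0.9,0,0,0,0],
  [0,-0.9,0,0,0,0],
  [0,-0.5,0,0,0,0],
  [0,0,0,0,0,0],
  [0,0,0,0,0,0],
])

```text
clock: 24.28
eef_pos: [482.6, 324.7, 267.8]
tool_rot: [-1.573, -0.004, -2.707]
force: [-1.0, -0.5, -1.8]
width: 13.6
```

```bash
python3 - <<'E'
from h import *
s=read_state();print(s['eef_pos'],s['tool_rot'],s['qpos'].round(2),s['width'],s['force'].round(1))
c,im=shot('wrist');np.save('wc11.npy',c['world_from_camera']);im=im[:,:,::-1].copy();cv2.imwrite('pics/w11.png',im)
R=R_of(s['tool_rot']);H=R@np.array([[-1,0,0],[0,0,-1],[0,-1,0]],float)
t0=s['eef_pos']-H@[4.9,0,47.2]
for p in[(26,0,87),(-18,0,87),(26,7,87),(26,-7,87),(33,0,25),(33,0,44),(19,0,3)]:print(p,proj(c,t0+H@p).round(1))
h=cv2.cvtColor(im,cv2.COLOR_BGR2HSV)
o=cv2.inRange(h,(8,150,90),(18,255,255));y=cv2.inRange(h,(20,130,80),(34,255,255))
for n,m in(('or',o),('ye',y)):
  for k in cv2.findContours(m,0,1)[0]:
    if cv2.contourArea(k)>60:print(n,cv2.boundingRect(k),cv2.contourArea(k))
E
```

```text
[482.55280153 324.73435669 267.81364682] [-1.57327654 -0.00357769 -2.70689301] [-1.16  0.63  0.87  1.68 -0.54  1.09 -1.26] 13.560082885009688 [-1.  -0.5 -1.8]
(26, 0, 87) [270.6 280.2]
(-18, 0, 87) [270.7 381. ]
(26, 7, 87) [250.2 280.2]
(26, -7, 87) [291.  280.3]
(33, 0, 25) [271.5 204.7]
(33, 0, 44) [271.3 217.6]
(19, 0, 3) [271.6 215.8]
or (254, 238, 40, 138) 4716.0
or (89, 211, 64, 63) 1372.5
or (159, 106, 40, 13) 368.0
ye (267, 194, 13, 44) 444.5
```

```bash
python3 - <<'E'
from h import *
im=cv2.imread('pics/w11.png');h=cv2.cvtColor(im,cv2.COLOR_BGR2HSV)
for u in(262,282):print(u,[(v,*h[v,u].tolist()) for v in range(232,296,2)])
print([(v,*h[v,272].tolist()) for v in range(190,242,3)])
print('row 270',[(u,*h[270,u].tolist()) for u in range(246,300,3)])
c=calibration('wrist');c['world_from_camera']=np.load('wc11.npy')
p=np.array([482.553,324.734,267.814]);R=R_of([-1.57328,-.003578,-2.70689]);H=R@np.array([[-1,0,0],[0,0,-1],[0,-1,0]],float)
for gx,gz in((4.9,47.2),(5.9,47.2),(3.9,47.2),(4.9,49.2)):
    t0=p-H@[gx,0,gz];print(gx,gz,[proj(c,t0+H@q).round(1).tolist()[1] for q in[(26,0,87),(26,0,49),(33,0,20),(33,0,10)]])
E
```

```text
262 [(232, 17, 84, 222), (234, 17, 85, 218), (236, 17, 85, 222), (238, 15, 106, 192), (240, 13, 191, 131), (242, 12, 194, 129), (244, 12, 189, 131), (246, 12, 193, 128), (248, 12, 196, 133), (250, 12, 202, 129), (252, 12, 185, 132), (254, 12, 197, 131), (256, 12, 193, 132), (258, 12, 192, 133), (260, 13, 199, 132), (262, 12, 197, 131), (264, 12, 207, 132), (266, 12, 197, 133), (268, 12, 197, 133), (270, 12, 179, 134), (272, 11, 190, 134), (274, 12, 203, 132), (276, 12, 189, 142), (278, 12, 189, 151), (280, 12, 199, 160), (282, 12, 188, 161), (284, 12, 193, 160), (286, 13, 198, 160), (288, 12, 201, 160), (290, 12, 186, 162), (292, 12, 194, 163), (294, 12, 196, 161)]
282 [(232, 16, 94, 157), (234, 16, 93, 161), (236, 17, 86, 219), (238, 14, 126, 170), (240, 12, 195, 132), (242, 12, 208, 129), (244, 12, 193, 132), (246, 11, 200, 130), (248, 12, 195, 132), (250, 13, 199, 133), (252, 13, 212, 129), (254, 12, 200, 131), (256, 12, 190, 133), (258, 12, 192, 134), (260, 13, 208, 131), (262, 12, 195, 132), (264, 12, 196, 133), (266, 12, 198, 134), (268, 12, 197, 132), (270, 12, 196, 134), (272
[... 452 characters left out ...]
59), (220, 23, 186, 158), (223, 22, 185, 160), (226, 22, 183, 159), (229, 23, 180, 160), (232, 23, 189, 158), (235, 22, 182, 161), (238, 16, 194, 138), (241, 13, 200, 131)]
row 270 [(246, 90, 5, 107), (249, 90, 5, 106), (252, 90, 5, 105), (255, 11, 174, 91), (258, 12, 199, 127), (261, 12, 196, 130), (264, 12, 196, 133), (267, 13, 201, 133), (270, 12, 194, 133), (273, 13, 204, 131), (276, 12, 193, 132), (279, 13, 197, 133), (282, 12, 196, 134), (285, 12, 201, 132), (288, 12, 190, 129), (291, 12, 186, 111), (294, 90, 7, 104), (297, 90, 2, 109)]
4.9 47.2 [280.2, 236.1, 201.7, 196.2]
5.9 47.2 [282.8, 238.2, 203.5, 198.0]
3.9 47.2 [277.7, 234.1, 199.9, 194.5]
4.9 49.2 [277.2, 234.4, 200.6, 195.2]
```

```bash
python3 - <<'E'
from h import *
u=np.array([np.cos(np.radians(BYAW)),np.sin(np.radians(BYAW))]);t=np.array([599.3,-17.4])+(4.9-12)*u;print(t.round(1))
a=plan([*t,268],down(180+BYAW),10)
plan([*t,200],down(180+BYAW),3,start=a)
E
```

```text
[592.3 -16.4]
10 rows max 0.9 end [592.1 -16.4 268.1]
[[0.11,-0.0,0.89,0.0,0.41,0.0],[0.06,-0.01,0.89,0.0,0.41,0.0],[0.01,0.0,0.9,0.0,0.41,0.0],[-0.05,-0.0,0.89,0.0,0.41,0.0],[-0.09,-0.0,0.89,0.0,0.41,0.0],[-0.15,-0.01,0.89,0.0,0.41,0.0],[-0.19,0.0,0.87,0.0,0.41,0.0],[-0.25,-0.0,0.86,0.0,0.41,0.0],[-0.29,-0.0,0.85,0.0,0.41,0.0],[-0.34,-0.01,0.83,0.0,0.41,0.0]]
3 rows max 0.57 end [592.3 -16.5 200.1]
[[-0.0,0.57,-0.0,-0.0,0.0,0.01],[-0.01,0.57,-0.0,-0.0,0.0,0.01],[0.0,0.56,-0.0,-0.0,0.0,0.01]]
```

Emit:
apply_moves([
  [0.11,0,0.89,0,0.41,0],
  [0.06,0,0.89,0,0.41,0],
  [0,0,0.9,0,0.41,0],
  [-0.05,0,0.89,0,0.41,0],
  [-0.09,0,0.89,0,0.41,0],
  [-0.15,0,0.89,0,0.41,0],
  [-0.19,0,0.87,0,0.41,0],
  [-0.25,0,0.86,0,0.41,0],
  [-0.29,0,0.85,0,0.41,0],
  [-0.34,0,0.83,0,0.41,0],
  [0,0,0,0,0,0],
  [0,0.4,0,0,0,0],
])

```text
clock: 25.82
eef_pos: [593.6, -15.6, 251.2]
tool_rot: [-1.573, -0.002, 3.004]
force: [0.2, -0.6, -1.7]
width: 13.2
```

```bash
python3 - <<'E'
from h import *
s=read_state();print(s['eef_pos'],s['tool_rot'],s['qpos'].round(2),s['width'],s['force'].round(1))
plan([592.3,-16.4,190],down(180+BYAW),4)
E
```

```text
[593.64155242 -15.61289188 251.21457941] [-1.57270538e+00 -2.31427968e-03  3.00431238e+00] [-0.56  0.7   0.95  1.67 -0.63  1.11 -1.13] 13.196644506487088 [ 0.2 -0.6 -1.7]
4 rows max 0.39 end [592.2 -16.5 190. ]
[[0.01,0.38,0.01,0.0,0.0,0.0],[0.0,0.39,0.0,0.0,0.0,0.0],[0.01,0.38,0.01,0.0,0.0,0.0],[0.01,0.38,0.01,0.0,0.0,0.0]]
```

Emit:
apply_moves([
  [0.01,0.38,0.01,0,0,0],
  [0,0.38,0,0,0,0],
  [0.01,0.38,0.01,0,0,0],
  [0,0.38,0,0,0,0],
  [0,0.3,0,0,0,0],
  [0,0,0,0,0,0],
  [0,0,0,0,0,0],
])

```text
clock: 26.7
eef_pos: [592.7, -16.8, 179.5]
tool_rot: [-1.572, -0.002, 3.004]
force: [-0.3, -1.0, -1.6]
width: 13.3
```

```bash
python3 - <<'E'
from h import *
s=read_state();print(s['eef_pos'],s['tool_rot'],s['qpos'].round(2),s['width'],s['force'].round(1))
c,im=shot('wrist');np.save('wc12.npy',c['world_from_camera']);im=im[:,:,::-1].copy();cv2.imwrite('pics/w12.png',im)
b=Ro.from_euler('z',BYAW,degrees=True).as_matrix()
for q in[(57,15,48),(57,-15,48),(57,15,0),(57,-15,0)]:print(q,proj(c,np.array([BX,BY,70])+b@q).round(1))
h=cv2.cvtColor(im,cv2.COLOR_BGR2HSV);y=cv2.inRange(h,(18,130,70),(34,255,255))
for k in cv2.findContours(y,0,1)[0]:
    if cv2.contourArea(k)>20:print(cv2.boundingRect(k),cv2.contourArea(k))
for u in range(225,325,6):
    v=np.where(y[150:330,u])[0]+150
    if len(v):print(u,v.min(),v.max(),len(v),end=' | ')
E
```

```text
[592.70524008 -16.84928062 179.49860992] [-1.57190546e+00 -1.84658367e-03  3.00370277e+00] [-0.53  0.77  0.89  1.75 -0.71  0.98 -1.06] 13.291162930716522 [-0.3 -1.  -1.6]
(57, 15, 48) [248.2 217.6]
(57, -15, 48) [295.2 217.7]
(57, 15, 0) [252.6 196. ]
(57, -15, 0) [291.4 196. ]
(245, 195, 55, 43) 917.5
249 198 221 24 | 255 197 222 14 | 261 215 222 8 | 267 215 222 8 | 273 195 237 43 | 279 215 223 9 | 285 215 222 8 | 291 196 222 27 | 297 206 221 16 |
```

View pics/w12.png

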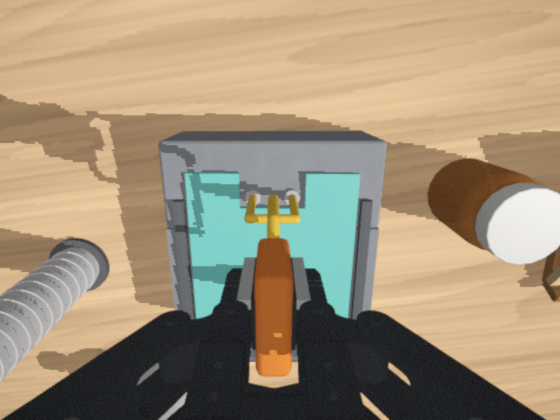

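The bar, from (247,218) to (298,218), lies under the hook and on its centreline at (273,218). The bar is at hook x ≈ 11, so I'll shift 1 mm and press down.

Emit:
apply_moves([
  [0.02,0.1,0.01,0,0,0],
  [0,0.1,0,0,0,0],
  [0,0.1,0,0,0,0],
  [0,0.1,0,0,0,0],
  [0,0.1,0,0,0,0],
  [0,0.1,0,0,0,0],
  [0,0.1,0,0,0,0],
  [0,0.1,0,0,0,0],
  [0,0,0,0,0,0],
])

```text
clock: 27.88
eef_pos: [590.4, -16.8, 146.5]
tool_rot: [-1.572, -0.005, 3.004]
force: [-2.7, -0.2, 1.2]
width: 13.3
```

```bash
python3 - <<'E'
from h import *
s=read_state();print(s['eef_pos'],s['tool_rot'],s['width'],s['force'].round(1),s['torque'].round(2))
E
```

```text
[590.39921522 -16.78055041 146.53329159] [-1.57197299 -0.0049813   3.0037388 ] 13.34465209312426 [-2.7 -0.2  1.2] [0.02 0.39 0.01]
```

Emit:
apply_moves([
  [-0.03,0.06,0,0,0,0],
  [-0.01,0.08,0,0,0,0],
  [0,0.08,0,0,0,0],
  [0,0.08,0,0,0,0],
  [0,0.08,0,0,0,0],
  [0,0,0,0,0,0],
])

```text
clock: 28.62
eef_pos: [593.1, -16.9, 131.5]
tool_rot: [-1.572, -0.003, 3.004]
force: [-0.7, 0.2, -2.5]
width: 13.1
```

```bash
python3 - <<'E'
from h import *
s=read_state();print(s['eef_pos'],s['tool_rot'],s['width'],s['force'].round(1),s['torque'].round(2))
E
```

```text
[593.06055646 -16.89792021 131.481519  ] [-1.57192795e+00 -2.77908783e-03  3.00396126e+00] 13.060728710505101 [-0.7  0.2 -2.5] [ 0.01 -0.   -0.04]
```

Emit:
apply_moves([
  [0,0.05,0,0,0,0],
  [0,0.05,0,0,0,0],
  [0,0.05,0,0,0,0],
  [0,0,0,0,0,0],
  [0,0,0,0,0,0],
])

```text
clock: 29.25
eef_pos: [593.0, -17.0, 125.9]
tool_rot: [-1.572, -0.003, 3.004]
force: [0.7, -0.8, -1.5]
width: 13.5
```

```bash
python3 - <<'E'
from h import *
s=read_state();print(s['eef_pos'],s['tool_rot'],s['width'],s['force'].round(1),s['torque'].round(2))
E
```

```text
[592.9792288  -17.03164554 125.91809343] [-1.57201549e+00 -2.62316391e-03  3.00381994e+00] 13.492365572705255 [ 0.7 -0.8 -1.5] [-0.01 -0.05  0.01]
```

Emit:
apply_moves([
  [0,0.03,0,0,0,0],
  [0,0,0,0,0,0],
])

```text
clock: 29.5
eef_pos: [592.9, -17.0, 124.6]
tool_rot: [-1.572, -0.003, 3.004]
force: [0.8, 0.4, -1.9]
width: 13.0
```

Emit:
apply_moves([
  [0,0,0,0,0,0],
  [0,0,0,0,0,0],
  [0,0,0,0,0,0],
  [0,0,0,0,0,0],
  [0,0,0,0,0,0],
], jaw=0.2)

```text
clock: 30.12
eef_pos: [593.0, -17.0, 124.7]
tool_rot: [-1.572, -0.003, 3.004]
force: [-0.1, 0.4, 0.2]
width: 50.9
```

Emit:
apply_moves([
  [0,-0.2,0,0,0,0],
  [0,-0.4,0,0,0,0],
  [0,-0.5,0,0,0,0],
  [0,-0.6,0,0,0,0],
  [0,-0.6,0,0,0,0],
  [0,-0.6,0,0,0,0],
  [0.6,-0.4,0,0,0,0],
  [0.6,0,0,0,0,0],
  [0,0,0,0,0,0],
  [0,0,0,0,0,0],
])

```text
clock: 31.38
eef_pos: [546.7, -10.5, 257.7]
tool_rot: [-1.572, -0.001, 3.004]
force: [-0.2, 0.1, -0.8]
width: 51.4
```

```bash
python3 - <<'E'
from h import *
s=read_state();print(s['eef_pos'],s['width'],s['force'].round(1))
c,im=shot('wrist');w=im[:,:,::-1]
S=get_image('side')[:,:,::-1]
out=np.zeros((600,800,3),np.uint8);out[:300,:400]=cv2.resize(w,(400,300))
out[:300,400:]=cv2.resize(S,(400,300))
out[300:,:400]=cv2.resize(S[165:255,245:365],(400,300),interpolation=2)
out[300:,400:]=cv2.resize(w[60:285,130:430],(400,300),interpolation=2)
cv2.imwrite('pics/f1.png',out);cv2.imwrite('pics/f1w.png',w);np.save('wcf.npy',c['world_from_camera'])
b=Ro.from_euler('z',BYAW,degrees=True).as_matrix()
for q in[(57,15,48),(57,-15,48),(49,0,94),(53,0,94),(78,0,30)]:print(q,proj(c,np.array([BX,BY,70])+b@q).round(1))
h=cv2.cvtColor(np.ascontiguousarray(w),cv2.COLOR_BGR2HSV)
for n,lo,hi in(('or',(8,150,90),(18,255,255)),('ye',(20,130,70),(34,255,255)),('red',(0,150,60),(6,255,255))):
  for k in cv2.findContours(cv2.inRange(h,lo,hi),0,1)[0]:
    if cv2.contourArea(k)>60:print(n,cv2.boundingRect(k),np.round(cv2.minAreaRect(k),1) if 0 else [round(float(x),1) for x in (*cv2.minAreaRect(k)[0],*cv2.minAreaRect(k)[1],cv2.minAreaRect(k)[2])])
E
```

```text
[546.74954032 -10.54135756 257.6785708 ] 51.35547152743601 [-0.2  0.1 -0.8]
(57, 15, 48) [253.8 130.7]
(57, -15, 48) [290.7 130.8]
(49, 0, 94) [271.9 149.6]
(53, 0, 94) [271.9 143.8]
(78, 0, 30) [272.3 103.1]
or (264, 113, 22, 66) [274.4, 145.5, 65.3, 20.2, 88.4]
or (410, 105, 71, 69) [438.2, 130.4, 59.0, 72.1, 24.7]
ye (285, 124, 10, 11) [289.5, 129.0, 10.0, 9.0, 90.0]
ye (251, 124, 13, 11) [257.3, 128.8, 12.3, 9.4, 5.2]
ye (269, 100, 7, 13) [272.0, 106.0, 12.0, 6.0, 90.0]
red (130, 382, 26, 22) [142.5, 392.5, 21.0, 25.0, 90.0]
```

Emit:
apply_moves([
  [0,-0.3,0,0,0,0],
  [0,0,0,0,0,0],
  [0,0,0,0,0,0],
  [0,0,0,0,0,0],
  [0,0,0,0,0,0],
  [0,0,0,0,0,0],
])

```text
clock: 32.22
eef_pos: [545.7, -10.6, 268.7]
tool_rot: [-1.572, -0.003, 3.004]
force: [-0.6, -0.6, 0.8]
width: 50.9
```

```bash
python3 - <<'E'
from h import *
b=Ro.from_euler('z',BYAW,degrees=True).as_matrix();o=np.array([BX,BY,70])+b@[44.5,0,7]
def blk(c,im,roi,t):
    h=cv2.cvtColor(np.ascontiguousarray(im[:,:,::-1]),cv2.COLOR_BGR2HSV);m=cv2.inRange(h,(6,140,80),(18,255,255))
    ks=[k for k in cv2.findContours(m,0,1)[0] if cv2.contourArea(k)>25]
    q=np.array([proj(c,o+b@[x,y,z]) for x in(-18,26) for y in(-7,7) for z in(49,87)]);x0,y0=q.min(0);x1,y1=q.max(0)
    print(t,'predicted box',[round(v,1) for v in(x0,y0,x1-x0,y1-y0)],'seen',[cv2.boundingRect(k) for k in ks if abs(cv2.boundingRect(k)[0]-x0)<40 and abs(cv2.boundingRect(k)[1]-y0)<40])
for n in('wrist','side','top'):
    c,im=shot(n);blk(c,im,None,n)
# bystanders before/after in the side and top views
for n in('side','top'):
    a=cv2.imread(f'pics/{n}0.png').astype(int);d=get_image(n)[:,:,::-1].astype(int);c=calibration(n)
    for nm,P in(('jar',(557,-193,90)),('flask',(365,139,130)),('tin',(558,343,70)),('punch',(772,-29,80))):
        u,v=proj(c,P).round().astype(int);print(n,nm,(u,v),np.abs(a-d)[v-12:v+13,u-12:u+13].mean().round(1))
E
```

```text
wrist predicted box [np.float64(261.7), np.float64(111.7), np.float64(19.9), np.float64(64.2)] seen [(264, 110, 21, 64)]
side predicted box [np.float64(273.1), np.float64(167.9), np.float64(18.6), np.float64(17.9)] seen [(307, 134, 24, 13)]
top predicted box [np.float64(307.6), np.float64(207.2), np.float64(8.3), np.float64(20.5)] seen []
side jar (np.int64(303), np.int64(148)) 34.3
side flask (np.int64(372), np.int64(240)) 3.5
side tin (np.int64(274), np.int64(325)) 3.8
side punch (np.int64(217), np.int64(184)) 3.2
top jar (np.int64(381), np.int64(233)) 4.0
top flask (np.int64(249), np.int64(311)) 27.9
top tin (np.int64(173), np.int64(236)) 3.1
top punch (np.int64(315), np.int64(153)) 3.8
```

```bash
python3 -c "
from cell import *
print(finish_job())"
```

```text
the job is handed in; nothing more can be done
None
```

The cover is refitted and the hook is locked on the staple. I handed the job in at about 32 s of the 59 s allowed.

**What I did**
- **Cover:** I gripped the rib by its two ends, because gripping it across its thickness at the 30° tilt ran two wrist joints into their limits. I tucked the plain edge under the lip at 30°, lowered the notched end flat over the staple and let go.
- **Hook:** I took it from the cradle and pressed the gate down over the bar near the nose. I lowered it until the frame was close to resting on the bar, released it and moved away.

**Last checks**
- **Cover:** The wrist picture taken after release showed it flat between the rails, its edge under the lip and the staple up through the notch.
- **Gate:** I could not see it. The roughly 3 N of pressing force dropped away once the bar was about 34 mm into the hook, which fits the gate passing and springing shut. I did not do a pull test.
- **Hook:** After release, the orange block sat within about 3 pixels of where it should be in the wrist view, over two looks 0.8 s apart. The side and top views gave no usable match for it.
- **Jar, bottle, punch block and tin:** Each was unchanged in at least one fixed view. The jar differed in the side view and the bottle in the top view, probably because the arm was in the way.
- **Not viewed:** The final composite picture was refused because I had reached the 12-picture limit, so these last checks are numeric only.

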